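# Close the battery bay of a bench receiver

## Task

The battery cover of the receiver on the bench is parked upright, tongue upwards, in the wooden rack. Fit it: put it down and take it again by its rib if you must, hook its tongue under the lip of the battery bay with the cover tilted, then pivot it down until the spring catch snaps over its rear edge and it lies flat and flush. Let go of it, and do not disturb the mug, jar, torch and meter.

Things in the scene. Friction and masses are not known exactly. Their poses are not given: they have to be found in the camera images.
- cover_mid (a point): battery cover (loose, grey plastic, about 120 g): plate 100 (x) by 66 (y) by 6 mm (z); point at the plate's centre, half-way through its thickness; z points out of its outer side. Rear edge at +x, tongue at -x. At the start it stands in the rack slot, tongue up (its x points down), outer side facing the rack's +x (roughly away from the robot), leaning a few degrees
- rib_mid (a point): centre of the grab rib on the cover's outer side, axes of the cover: rib 12 mm thick (x), 40 mm long (y), standing 22 mm above the plate; 5 mm in x and 14 mm in z from cover_mid
- tongue_tip (a point): middle of the end of the cover's tongue, axes of the cover; 60 mm in front (-x) of cover_mid. The tongue is 44 mm wide, 3.5 mm thick, flush with the inner side (-z), and reaches 10 mm beyond the plate's front edge
- seat (a point): where cover_mid lies when home, with the same axes: centre of the open battery bay, 57 mm above the bench. The receiver is a grey box fixed to the bench, 170 (x) by 110 (y) by 60 mm high, yawed. x points from the front lip (robot side) to the rear catch. Bay 70 mm wide, rear wall at x = +53 mm; ledges along both sides carry the cover, its face then level with the box top. A battery is already in, lower down
- lip_edge (a point): middle of the lower edge of the bay's front lip, axes of seat, 53 mm in front of it: strip 4 mm thick, 59 to 63 mm above the bench. The slot beneath is 10 mm high (from 49 mm) and runs 11 mm in towards -x. The tongue goes in with the cover's rear raised 15 to 35 degrees, and cannot go in level
- catch_home (a point): lower front edge of the spring catch's nose when sprung forward: 46 mm behind seat (+x), 61 mm above the bench (1 mm over the seated cover). The catch is a steel tab 30 mm wide; its front slopes up and back to 80 mm above the bench
- latch (a joint): slide of the spring catch in m: 0 = fully forward, grows as it is pushed back towards +x of seat, at most 0.010. The cover's rear edge coming down pushes it back about 4 to 7 mm by its slope (2 to 6 N at the rear edge, about 4 to 12 N pressed at the rib), then it springs to 0 over the cover
- rack_slot (a point): wooden rack fixed to the bench, base 110 by 110 mm: centre of the floor of its slot, 12 mm above the bench; slot 7.6 mm wide along x, 71 mm along y, walls to 40 mm above the bench. A fixed plywood plate stands 22 mm behind (-x) it, up to 62 mm above the bench
- mug_mid (a point): bystander: steel mug, 76 mm across, 85 mm high, handle at its +y; point at the middle half-way up
- jar_mid (a point): bystander: glass jar, 64 mm across, 80 mm high; point at the middle half-way up
- torch_mid (a point): bystander: black torch standing on its head, 48 mm across at the foot, 95 mm high; point at the middle half-way up
- meter_mid (a point): bystander: green box-shaped meter 90 (x) by 55 (y) by 50 mm high; point at its centre
Not all that is in view belongs to the job. There is more than one size of the part that bears cover_mid; the job needs the smallest.

How it is judged (in metres and radians):
On the way:
1. the tongue is hooked in the slot under the lip while the cover is still tilted (x of tongue_tip in the frame of seat between -0.066 and -0.0535 m and z of tongue_tip in the frame of seat between -0.012 and 0.003 m and y of tongue_tip in the frame of seat between -0.015 and 0.015 m and angle between the z axis of cover_mid and the z axis of seat, either way round above 0.1 rad), for 0.05 s.
At the end, for the whole second after the job is handed in: the cover lies in the bay, outer side up and tongue under the lip: its centre within 6 mm (x), 5 mm (y) and about 2 mm (height) of the seat, level with the case within 2 degrees; the catch has sprung forward over it (joint under 2 mm); released and at rest (x of cover_mid in the frame of seat between -0.006 and 0.006 m and y of cover_mid in the frame of seat between -0.005 and 0.005 m and z of cover_mid in the frame of seat between -0.003 and 0.0022 m and angle between the z axis of cover_mid and the z axis of seat, either way round below 0.035 rad and angle between the x axis of cover_mid and the x axis of seat, either way round below 0.06 rad and angle between cover_mid's own z axis and vertical below 0.1 rad and x of tongue_tip in the frame of seat below -0.05 m and value of joint latch below 0.002 m and linear speed of cover below 0.02 m/s and contact force between cover and the fingers below 0.1 N); the robot touches nothing.
It fails at once if the mug is moved more than 30 mm or knocked over (distance of mug_mid from where it was at the start of the episode above 0.03 m or angle between mug_mid's own z axis and vertical above 0.35 rad).
It fails at once if the jar is moved more than 30 mm or knocked over (distance of jar_mid from where it was at the start of the episode above 0.03 m or angle between jar_mid's own z axis and vertical above 0.35 rad).
It fails at once if the torch is moved more than 30 mm or knocked over (distance of torch_mid from where it was at the start of the episode above 0.03 m or angle between torch_mid's own z axis and vertical above 0.35 rad).
It fails at once if the meter is moved more than 30 mm or knocked over (distance of meter_mid from where it was at the start of the episode above 0.03 m or angle between meter_mid's own z axis and vertical above 0.35 rad).
It also fails if it takes over 64 s, if anything falls off the work surface, if the arm or the gripper's body presses on something with over 40 N, if the wrist force passes 120 N, or if a joint passes its speed limit or range.

## Robot

A 7-joint arm with a two-finger parallel gripper is mounted at the origin on the work surface. World frame = base frame: x ahead of the robot, y to its left, z up, the work surface at z = 0. Lengths are in mm, angles in rad, forces in N, time in s.
With the tool pointing down it reaches from about 400 to 875 mm from the base axis. Payload 4.4 kg.
Tool frame: the origin (TCP) lies at the very end of the fingers, on their centre line; the grasp point (between the pads) lies 19 mm behind it; z points along the fingers, x is the direction in which the jaws open and shut, and the axes are right-handed (so a half turn about z gives the same grasp; the last joint's range is limited). The gripper opens to 85 mm and grips with 20 to 120 N. Pads are 22 mm wide; open, the fingers measure 114 mm over their backs; the gripper's body (76 mm by 85 mm) begins 54 mm behind the grasp point. The pads swing forward as they close: fully open they stand 13 mm farther back than shut.
Start: joints at [-1.168, 0.628, 0.038, 1.517, -0.027, 0.996, -0.02], TCP at [293.66, 579.898, 231.313] pointing down, gripper open.
Joint ranges: [-3.06, 3.06], [-0.37, 2.12], [-1.25, 1.32], [0.18, 2.47], [-1.1, 4.24], [0.23, 1.98], [-2.94, 2.94]. Speed limits (rad/s): [2.57, 2.57, 3.14, 3.14, 3.14, 3.14, 3.14].

## Interface

Orientations are given as [roll, pitch, yaw] about the fixed x, y, z axes, in that order (R = Rz(yaw) Ry(pitch) Rx(roll)).
In Python, from cell import ctrl gives the robot as it stands.
- The arm moves only by the shell command python3 -m creep 'ROWS'. ROWS is text: rows parted by semicolons, each of 7 numbers parted by spaces: the shift along the tool's x, y, z in units of 40 mm (1.0 is 40 mm), then the turn, a rotation vector about the tool's x, y, z in degrees, then the closure, from 0 (fully open) to 1 (shut). In form: x y z rx ry rz grip; .... A call has 1 to 10 rows; each row is the pose to reach, as a shift and turn from the pose commanded when the call began, along the tool's axes at that moment; what a row does not reach only later rows make up. A row lasts 1/12 s, in which the tool goes at most 41.7 mm and 7.16 degrees, less where a joint would pass 70% of its speed; a pose out of reach is approached as far as the arm can. A call with a gripper value outside its range is refused whole. The fingers move at their own pace and stop on an object; the grip force is fixed at half the most. Time passes only in rows, so rows that repeat a pose let the fingers close. It gives the time, the measured TCP pose, the force and the opening at its end, in the units of the state.
- ctrl.read_state(): the state, without advancing time (a new reading comes with each control period).
- ctrl.get_image(name): name is "scene" or "top" or "wrist"; returns a dict with "img" (420x560x3 uint8, red, green, blue), "vfov" (degrees; the focal length in pixels is half the picture's height over the tangent of half this angle, whatever the lens; pixels are square), "cx", "cy" (the principal point, pixels), "distortion" ([k1, k2, p1, p2, k3] as OpenCV has them; the pictures are not rectified), "T" (4x4, takes a point from camera to world coordinates); the wrist camera has in their place "tool_from_camera" (4x4, takes a point from camera to tool coordinates, whose origin is the TCP and whose axes are the tool frame's). Camera axes: x right, y up, looking along -z (the intrinsics and any distortion apply to the point x, -y, -z); pixel columns grow to the right and rows downward; lengths in mm; the calibration is good to about 2 mm. A picture is of the moment at which its call begins: read the wrist's pose just before it. There is no depth.
- ctrl.finish_job(): hands the job in, once; it reports no verdict.
Trained networks look in the newest picture that a camera, given by its name, has taken for a name from the list of things; names that differ only in an ending like _2 or _b are one class to them, and where a whole thing is asked for, a point or a joint stands for the part that bears it (a point fixed in the world has none). Each returns a list of dicts, best first, with "score" (0 to 1); they miss things now and then, are a little off and sometimes report something else, mostly with a low value. They report only what shows in the picture. A call takes as long as a camera call. They do not tell look-alikes from the thing itself.
- ctrl.boxes_of(camera, thing): "rect" ([left, top, right, bottom] in pixels, round what is visible of it).
- ctrl.cut_out(camera, thing): "pixels" (420x560 bool, what is visible of it) and "rect" ([left, top, right, bottom] in pixels, round what is visible of it).
The state is a dict: "clock": time; "qpos": joint angles; "qd": joint speeds; "tau": joint torques, N m; "eef_pos": TCP position; "tool_rot": TCP orientation; "force": force on the tool from outside, world axes, zero at the start; "torque": the same for the moment, N m; "width": finger opening in mm.
Only numpy, scipy, OpenCV 4.12 (cv2) and the standard library are available. Lean on these libraries where they do the work, as an engineer would, in place of code of your own. Each camera call takes 0.05 s, during which the arm holds its last target.

## Working session

There is one attempt and no reset: what is moved stays moved. The work goes in short steps, Python scripts to look and compute and a shell command to move; the robot and the scene stay as the last step left them, time stands still between calls to the robot, and variables do not carry over. Pictures are saved under pics/ and viewed, and the job is handed in when it is done.

```bash
ls; mkdir -p pics
python3 - <<'E'
from cell import ctrl
import cv2
s=ctrl.read_state();print(s)
for n in ["scene","top","wrist"]:
    d=ctrl.get_image(n)
    cv2.imwrite(f"pics/{n}0.png",d["img"][:,:,::-1])
    print(n,{k:v for k,v in d.items() if k!="img"})
E
```

```text
pics
{'clock': 0.0, 'qpos': array([-1.16781178,  0.62932389,  0.03841198,  1.51840377, -0.0269977 ,
        0.99630593, -0.0200136 ]), 'qd': array([ 0.00010037, -0.00066612, -0.00026129, -0.00015635,  0.00070571,
       -0.001767  , -0.00075661]), 'tau': array([ 5.38365439e-04, -5.63408375e+01,  1.22680720e+00, -1.93446225e+01,
        1.11327539e-02,  1.05422043e-02, -1.77146029e-05]), 'eef_pos': array([293.33949914, 579.32075019, 230.39152619]), 'tool_rot': array([3.14158322e+00, 1.92390427e-03, 1.10202286e+00]), 'force': array([ 0.50173176, -0.57759545, -0.45394745]), 'torque': array([-0.03383827,  0.01352332,  0.018598  ]), 'width': 85.5128027813496}
scene {'vfov': 56.88321641161571, 'cx': 275.2634856237248, 'cy': 208.13696963806407, 'distortion': array([-0.0156746,  0.       ,  0.       ,  0.       ,  0.       ]), 'T': array([[ 4.35249478e-01, -7.23518848e-01,  5.35796948e-01,
         1.03854539e+03],
       [ 9.00293818e-01,  3.53330272e-01, -2.54221872e-01,
        -1.65973770e+02],
       [-5.37896511e-03,  5.93024617e-01,  8.05166362e-01,
         8.29156688e+02],
       [ 
[... 420 characters left out ...]
      [-1.10208661e-04,  2.15233761e-01,  9.76562551e-01,
         1.21144148e+03],
       [ 0.00000000e+00,  0.00000000e+00,  0.00000000e+00,
         1.00000000e+00]])}
wrist {'vfov': 63.674019288238526, 'cx': 278.2651076433107, 'cy': 203.0095345896734, 'distortion': array([0.02358555, 0.        , 0.        , 0.        , 0.        ]), 'tool_from_camera': array([[ 9.99998602e-01, -1.31072690e-03,  1.03778764e-03,
         5.59082869e-01],
       [-9.21518885e-04, -9.50083837e-01, -3.11993356e-01,
        -8.00324189e+01],
       [ 1.39492335e-03,  3.11991964e-01, -9.50083717e-01,
        -1.42115729e+02],
       [ 0.00000000e+00,  0.00000000e+00,  0.00000000e+00,
         1.00000000e+00]])}
```

View pics/scene0.png

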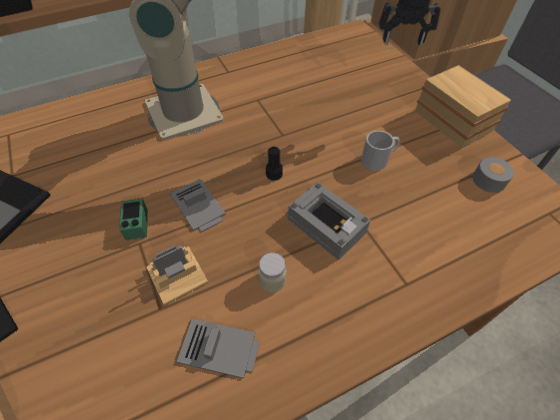

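View pics/top0.png

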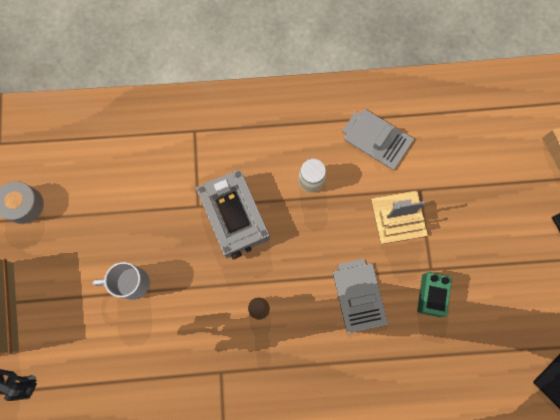

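View pics/wrist0.png

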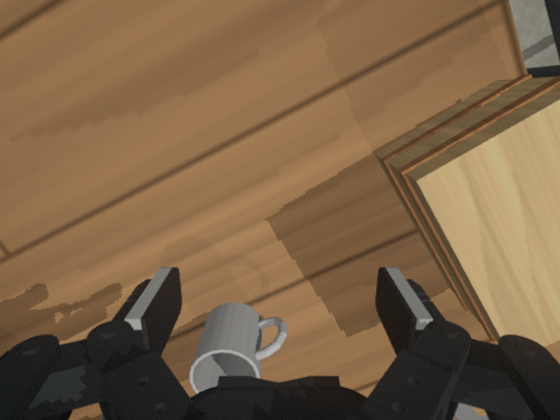

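```bash
cat > h.py <<'E'
import numpy as np,cv2
from scipy.spatial.transform import Rotation as R
from cell import ctrl
def Tool(s=None):
    s=s or ctrl.read_state()
    T=np.eye(4);T[:3,:3]=R.from_euler('xyz',s['tool_rot']).as_matrix();T[:3,3]=s['eef_pos'];return T
def grab(name):
    Tt=Tool(); d=ctrl.get_image(name)
    d['Tw']=d['T'] if 'T' in d else Tt@d['tool_from_camera']
    h=d['img'].shape[0]; f=h/2/np.tan(np.radians(d['vfov'])/2)
    d['K']=np.array([[f,0,d['cx']],[0,f,d['cy']],[0,0,1]]);d['D']=np.array(d['distortion']);return d
F=np.diag([1,-1,-1.])
def ray(d,uv):
    p=cv2.undistortPoints(np.array(uv,float).reshape(-1,1,2),d['K'],d['D']).reshape(-1,2)
    v=np.c_[p,np.ones(len(p))]@F@d['Tw'][:3,:3].T
    return d['Tw'][:3,3],v
def atz(d,uv,z):
    o,v=ray(d,uv); return o+v*((z-o[2])/v[:,2])[:,None]
def proj(d,P):
    P=np.array(P,float).reshape(-1,3); c=(P-d['Tw'][:3,3])@d['Tw'][:3,:3]@F
    return cv2.projectPoints(c,np.zeros(3),np.zeros(3),d['K'],d['D'])[0].reshape(-1,2)
def save(d,fn,crop=None,k=1):
    im=d['img'][:,:,::-1]
    if crop: x0,y0,x1,y1=crop; im=im[y0:y1,x0:x1]
    cv2.imwrite('pics/'+fn,cv2.resize(np.ascontiguousarray(im),None,fx=k,fy=k,interpolation=cv2.INTER_CUBIC))
E
python3 - <<'E'
from h import *
a=grab('top');b=grab('scene')
import pickle; 
for th in ['cover_mid','rack_slot','seat','latch','mug_mid','jar_mid','torch_mid','meter_mid']:
  for d,n in((a,'top'),(b,'scene')):
    try:r=ctrl.boxes_of(n,th)
    except Exception as e: print(th,n,e);continue
    print(th,n,[(np.round(q['rect']),round(q['score'],2)) for q in r[:5]])
save(a,'topc.png',(180,90,460,340),2.8)
save(b,'scenec.png',(110,160,270,390),2.6)
for nm,uv,z in [('mug',(127,280),85),('jar',(313,167),80),('torch',(259,308),95),('rackbase',(400,217),12),('seat',(235,215),60),('meter',(436,294),50)]:
    print(nm,atz(a,uv,z).round())
E
```

```text
cover_mid top [(array([390., 202., 424., 216.]), 0.86), (array([343., 109., 416., 169.]), 0.64), (array([335., 259., 387., 334.]), 0.56)]
cover_mid scene [(array([169., 178., 223., 232.]), 0.77), (array([154., 245., 191., 280.]), 0.76), (array([178., 316., 258., 380.]), 0.62)]
rack_slot top [(array([374., 194., 428., 243.]), 0.83), (array([ 93., 261., 149., 299.]), 0.64)]
rack_slot scene [(array([120., 200., 149., 242.]), 0.75), (array([341., 218., 356., 234.]), 0.74), (array([148., 247., 210., 301.]), 0.59), (array([154., 247., 190., 281.]), 0.5), (array([259., 256., 286., 290.]), 0.28)]
seat top [(array([200., 174., 265., 260.]), 0.69), (array([ 92., 262., 148., 298.]), 0.49)]
seat scene [(array([290., 183., 370., 260.]), 0.65)]
latch top [(array([214., 180., 229., 198.]), 0.58)]
latch scene [(array([340., 219., 356., 233.]), 0.7)]
mug_mid top [(array([ 91., 262., 150., 299.]), 0.57)]
mug_mid scene [(array([362., 132., 401., 172.]), 0.9)]
jar_mid top [(array([298., 159., 327., 195.]), 0.75)]
jar_mid scene [(array([258., 255., 287., 291.]), 0.71)]
torch_mid top [(array([249., 300., 268., 324.]), 0.83)]
torch_mid scene [(array([264., 150., 283., 179.]), 0.79)]
meter_mid top [(array([417., 272., 452., 314.]), 0.63), (array([368., 194., 428., 242.]), 0.41)]
meter_mid scene [(array([119., 199., 149., 243.]), 0.7)]
mug [[455. 421.  85.]]
jar [[678.   0.  80.]]
torch [[373. 143.  95.]]
rackbase [[ 562. -198.   12.]]
seat [[585. 184.  60.]]
meter [[ 376. -244.   50.]]
```

View pics/topc.png

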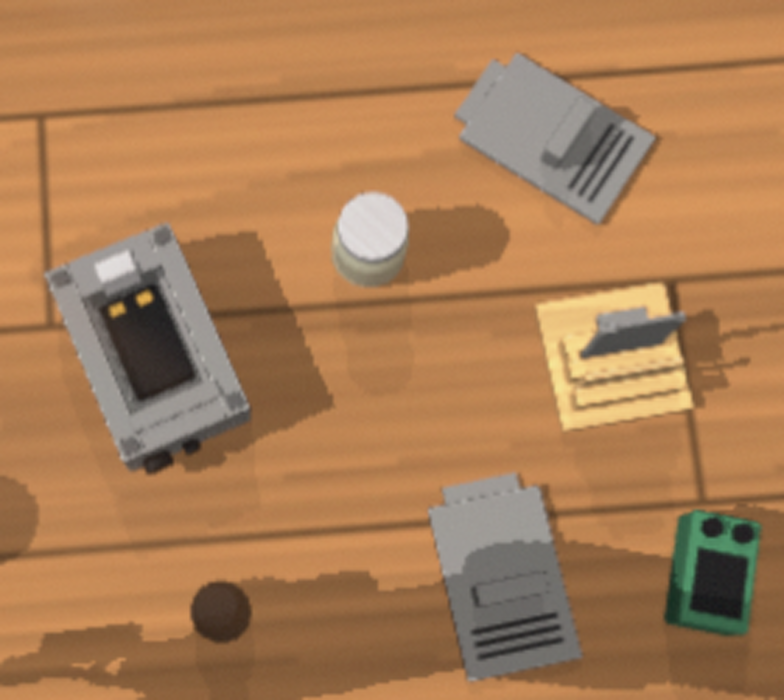

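View pics/scenec.png

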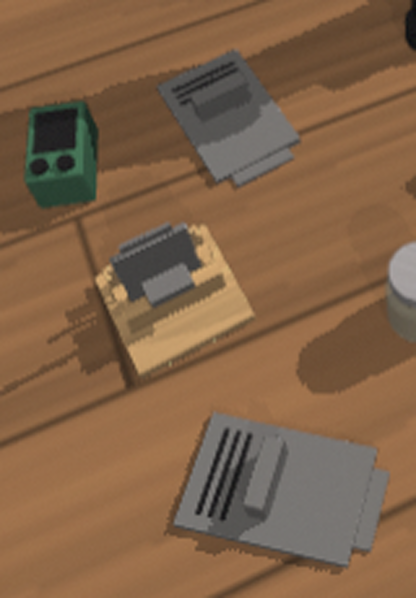

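Run:
```python
from h import *
a=grab('top')
def rep(nm,c,z):
    uv=np.array(c)/2.8+[180,90]; P=atz(a,uv,z); print(nm,P.round().tolist(),'c',P.mean(0).round(1))
    for i in range(4):
        d=P[(i+1)%4]-P[i]; print(round(np.hypot(*d[:2])),round(np.degrees(np.arctan2(d[1],d[0])),1))
rep('recv',[(47,272),(165,226),(248,405),(128,460)],60)
rep('rack',[(537,303),(668,284),(692,408),(565,431)],10)
```

```text
recv [[657.0, 267.0, 60.0], [689.0, 169.0, 60.0], [535.0, 112.0, 60.0], [498.0, 210.0, 60.0]] c [594.7 189.6  60. ]
103 -72.1
165 -159.7
105 110.6
170 19.8
rack [[613.0, -138.0, 10.0], [620.0, -250.0, 10.0], [513.0, -255.0, 10.0], [502.0, -148.0, 10.0]] c [ 561.9 -197.9   10. ]
112 -86.0
108 -177.1
108 96.0
111 5.4
```

```bash
python3 -m creep '-7.4 6.9 0 0 0 -31.4 0;-7.4 6.9 0 0 0 -31.4 0;-7.4 6.9 0 0 0 -31.4 0;-7.4 6.9 0 0 0 -31.4 0;-7.4 6.9 0 0 0 -31.4 0;-7.4 6.9 0 0 0 -31.4 0;-7.4 6.9 0 0 0 -31.4 0;-7.4 6.9 0 0 0 -31.4 0;-7.4 6.9 0 0 0 -31.4 0;-7.4 6.9 0 0 0 -31.4 0'; python3 -c "
from h import *
s=ctrl.read_state();print(s['qpos'],s['clock'])"
```

```text
clock: 1.93
eef_pos: [406.8, 187.2, 231.6]
tool_rot: [3.141, 0.001, 1.647]
force: [-0.6, -0.4, 0.6]
width: 85.3
[-0.42617845  0.34431436 -0.09087597  2.05267835  0.04716858  0.74665183
  1.10049942] 1.9333
```

```bash
python3 -m creep '-9.8 2.1 0.8 0 0 0 0;-9.8 2.1 0.8 0 0 0 0;-9.8 2.1 0.8 0 0 0 0;-9.8 2.1 0.8 0 0 0 0;-9.8 2.1 0.8 0 0 0 0;-9.8 2.1 0.8 0 0 0 0;-9.8 2.1 0.8 0 0 0 0;-9.8 2.1 0.8 0 0 0 0;-9.8 2.1 0.8 0 0 0 0;-9.8 2.1 0.8 0 0 0 0'; python3 -c "
from h import *
s=ctrl.read_state();print(s['qpos'],s['clock'])
d=grab('wrist');save(d,'w1.png')
r=ctrl.boxes_of('wrist','cover_mid');print([(q['rect'],q['score']) for q in r])"
```

```text
clock: 2.77
eef_pos: [521.3, -198.2, 199.2]
tool_rot: [3.141, 0.002, 1.646]
force: [0.8, -1.2, 0.5]
width: 85.7
[ 0.33595502  0.53385208 -0.03622181  1.815171    0.0287277   0.7914436
  1.93045508] 2.7667
[([219.0, 304.5, 353.1, 387.8], 0.91), ([234.5, 220.3, 322.2, 276.0], 0.69), ([361.7, 0.0, 480.0, 133.9], 0.63)]
```

View pics/w1.png

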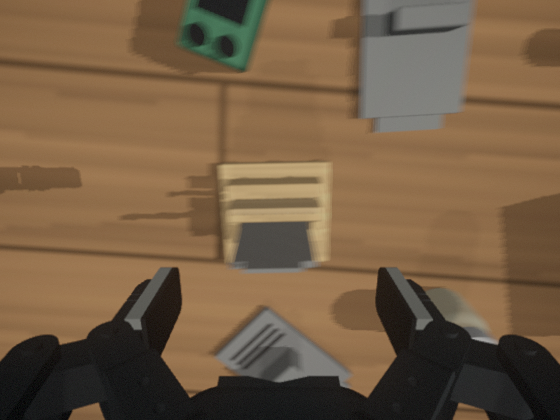

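```bash
python3 -c "
from h import *
d=grab('wrist');save(d,'w1c.png',(200,140,350,300),5)
a=grab('scene');save(a,'s1c.png',(140,235,220,310),7)"
```

```text
(no output)
```

View pics/w1c.png

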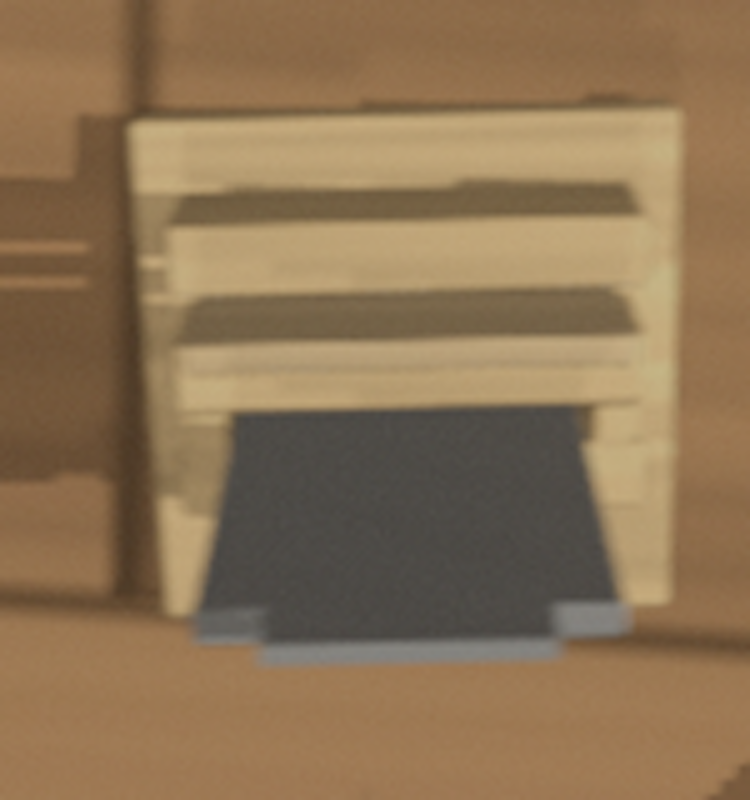

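View pics/s1c.png

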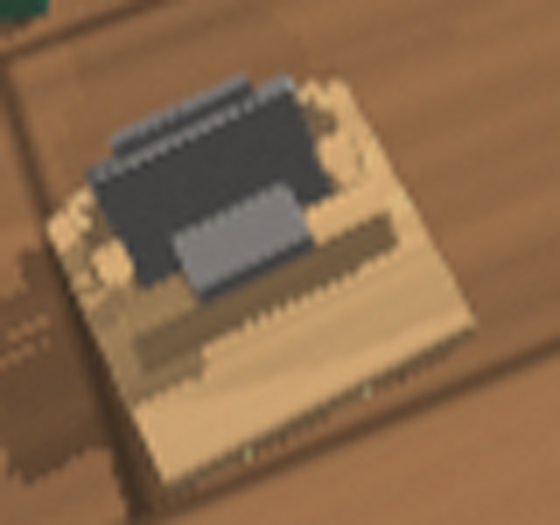

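```bash
cat > fitc.py <<'E'
from h import *
from scipy.optimize import least_squares
def fit(obs,x0,w=None):
    # obs: list of (d, obj pts, uv); x0=[pos, rotvec]
    def f(x):
        Rm=R.from_rotvec(x[3:]).as_matrix()
        return np.concatenate([(proj(d,np.array(o)@Rm.T+x[:3])-np.array(u)).ravel() for d,o,u in obs])
    r=least_squares(f,x0,x_scale=[10]*3+[.1]*3,loss='soft_l1'); return r.x,f(r.x)
E
python3 - <<'E'
from fitc import *
w=grab('wrist');s=grab('scene')
ow=[(-60,-22,.5),(-60,22,.5),(-50,-33,-3),(-50,33,-3),(-50,-33,3),(-50,33,3)]
uw=np.array([(258,664),(563,655),(205,612),(620,600),(193,643),(632,633)])/5+[200,140]
os=[(-60,-22,.5),(-60,22,.5),(-50,-33,3),(-50,33,3),(-1,-20,25),(-1,20,25),(11,20,25),(11,-20,25)]
us=np.array([(112,140),(248,78),(90,178),(294,88),(173,238),(288,185),(312,235),(202,295)])/7+[140,235]
R0=np.array([[0,0,1],[0,1,0],[-1,0,0.]]); # cols: x->-z, y->y, z->x
x0=np.r_[562,-198,62,R.from_matrix(R0).as_rotvec()]
for obs in ([(w,ow,uw),(s,os,us)],[(w,ow,uw)],[(s,os,us)]):
    x,r=fit(obs,x0);Rm=R.from_rotvec(x[3:]).as_matrix()
    print(x[:3].round(1),'\n',Rm.round(3),'bottom z',(x[:3]+Rm@[50,0,0]).round(1),'yaw',np.degrees(np.arctan2(Rm[1,2],Rm[0,2])),'lean',np.degrees(np.arcsin(Rm[2,2])),'\n',r.reshape(-1,2).round(1).tolist())
E
```

```text
[ 556.1 -193.6   61.4] 
 [[-0.177 -0.043  0.983]
 [-0.126  0.992  0.021]
 [-0.976 -0.12  -0.181]] bottom z [ 547.3 -199.9   12.6] yaw 1.2257054787983026 lean -10.419439036002254 
 [[1.4, 1.2], [-0.5, 1.2], [-3.3, -0.5], [-0.0, -0.3], [-0.9, -0.4], [-3.4, -0.8], [5.3, -2.2], [6.1, -0.6], [4.0, -2.9], [4.9, -0.9], [3.0, 3.7], [4.0, 4.6], [0.6, -0.6], [-0.9, -2.6]]
[ 563.7 -185.5   60.7] 
 [[-0.028 -0.121  0.992]
 [ 0.022  0.992  0.122]
 [-0.999  0.025 -0.025]] bottom z [ 562.3 -184.4   10.7] yaw 7.009019566135524 lean -1.4286582367542684 
 [[0.6, -0.1], [-0.5, 0.1], [-2.3, -0.3], [1.7, -0.2], [0.8, 0.4], [-0.7, 0.1]]
[ 543.7 -198.6   40.2] 
 [[-0.133 -0.052  0.99 ]
 [ 0.003  0.999  0.053]
 [-0.991  0.01  -0.133]] bottom z [ 537.1 -198.5   -9.4] yaw 3.058927772312276 lean -7.62822570528207 
 [[0.2, 0.1], [0.0, 0.3], [-0.1, -0.5], [-0.6, -0.5], [1.8, 4.7], [2.0, 4.5], [-0.6, -0.7], [-1.3, -1.7]]
```

Run:
```python
from fitc import *
w=grab('wrist');s=grab('scene')
ow=[(-60,-22,.5),(-60,22,.5),(-50,-33,-3),(-50,33,-3),(-50,-33,3),(-50,33,3)]
uw=np.array([(258,664),(563,655),(205,612),(620,600),(193,643),(632,633)])/5+[200,140]
os=[(-60,-22,.5),(-60,22,.5),(-50,-33,3),(-50,33,3),(-1,-20,3),(-1,20,3),(-1,20,25),(-1,-20,25)]
us=np.array([(112,140),(248,78),(90,178),(294,88),(173,238),(288,185),(312,235),(202,295)])/7+[140,235]
R0=np.array([[0,0,1],[0,1,0],[-1,0,0.]]); # cols: x->-z, y->y, z->x
x0=np.r_[562,-198,62,R.from_matrix(R0).as_rotvec()]
for obs in ([(w,ow,uw),(s,os,us)],[(w,ow,uw)],[(s,os,us)]):
    x,r=fit(obs,x0);Rm=R.from_rotvec(x[3:]).as_matrix()
    print(x[:3].round(1),'bottom',(x[:3]+Rm@[50,0,0]).round(1),'rib',(x[:3]+Rm@[5,0,14]).round(1),'yaw',np.degrees(np.arctan2(Rm[1,2],Rm[0,2])).round(1),'lean',np.degrees(np.arcsin(Rm[2,2])).round(1),'yz',Rm[2,1].round(3),'\n',r.reshape(-1,2).round(1).tolist())
for c in [(130,125),(682,107),(672,603),(170,612)]:
    print(atz(w,np.array(c)/5+[200,140],12).round(1))
```

```text
[ 565.2 -192.7   59.2] bottom [ 563.8 -200.4    9.8] rib [ 579.1 -193.1   53.8] yaw 1.5 lean -1.8 yz -0.154 
 [[2.0, 0.1], [-0.6, -0.0], [-3.0, -0.2], [-1.1, -0.2], [-0.7, 0.6], [-4.3, -0.1], [6.6, -2.6], [7.5, -0.4], [5.3, -2.8], [6.4, 0.0], [1.2, -1.8], [2.3, -0.2], [2.2, 0.6], [0.3, -1.8]]
[ 563.8 -183.2   61. ] bottom [ 562.4 -182.1   11.1] rib [ 577.6 -181.3   55.7] yaw 7.2 lean -1.4 yz 0.025 
 [[0.6, -0.1], [-0.5, 0.1], [-2.3, -0.3], [1.7, -0.2], [0.8, 0.4], [-0.7, 0.1]]
[ 558.1 -197.3   45.5] bottom [ 560.5 -196.3   -4.4] rib [ 572.3 -196.3   41.2] yaw 3.5 lean 2.7 yz 0.016 
 [[0.2, 0.1], [0.1, 0.0], [0.1, 0.2], [-0.3, -0.3], [0.1, 0.2], [0.2, -0.0], [0.3, 0.1], [-0.8, -0.4]]
[[ 513.6 -243.3   12. ]]
[[ 501.1 -135.1   12. ]]
[[ 609.2 -122.6   12. ]]
[[ 620.3 -231.    12. ]]
```

```bash
python3 -c "
from h import *
for i in range(3):
  s=ctrl.read_state();print(s['clock'],s['eef_pos'],s['tool_rot'],abs(s['qd']).max())
  d=grab('wrist')
save(d,'w2.png');save(d,'w2c.png',(200,140,350,300),5)"
```

```text
3.1667 [ 520.96399814 -191.13402057  199.52727149] [ 3.14144713e+00 -7.64990026e-04  1.65266403e+00] 0.004109969903553729
3.2167 [ 520.99774122 -191.35691418  199.58944573] [ 3.14136199e+00 -5.29106593e-04  1.65248068e+00] 0.006366710497095885
3.2667 [ 521.01598844 -191.59738674  199.59615934] [ 3.14133744e+00 -3.34568721e-04  1.65219119e+00] 0.004127469685689341
```

View pics/w2.png

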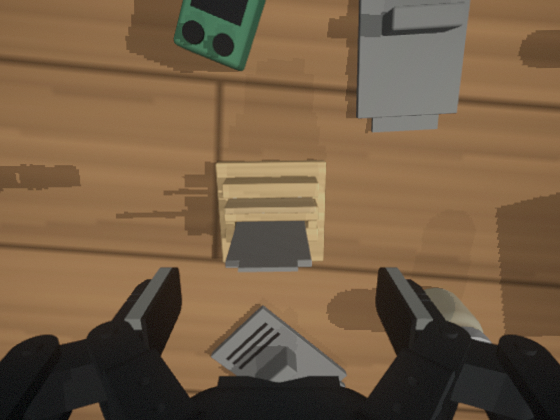

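```bash
python3 -m creep '0 0 0 0 0 0 0;0 0 0 0 0 0 0;0 0 0 0 0 0 0;0 0 0 0 0 0 0;0 0 0 0 0 0 0;0 0 0 0 0 0 0'
cat >> h.py <<'E'
import pickle
def keep(d,n): pickle.dump(d,open(n+'.pkl','wb'))
def load(n): return pickle.load(open(n+'.pkl','rb'))
E
python3 -c "
from h import *
s=ctrl.read_state();print(s['clock'],s['eef_pos'],s['tool_rot'],abs(s['qd']).max())
d=grab('wrist');keep(d,'w3');save(d,'w3c.png',(200,140,350,290),5)
d=grab('scene');keep(d,'s3');d=grab('top');keep(d,'t3')
s=ctrl.read_state();print(s['clock'],s['eef_pos'],s['tool_rot'],abs(s['qd']).max())
"
```

```text
clock: 3.82
eef_pos: [520.9, -193.0, 199.3]
tool_rot: [-3.142, -0.0, 1.65]
force: [-0.5, -0.1, 0.3]
width: 85.5
3.8167 [ 520.89314268 -193.02856991  199.28573225] [-3.14158403e+00 -2.21854552e-05  1.64995175e+00] 0.003258832449373486
3.9667 [ 520.84764186 -193.03600651  199.25029233] [-3.14147882e+00 -6.45814746e-05  1.64993612e+00] 0.002023628450753358
```

View pics/w3c.png

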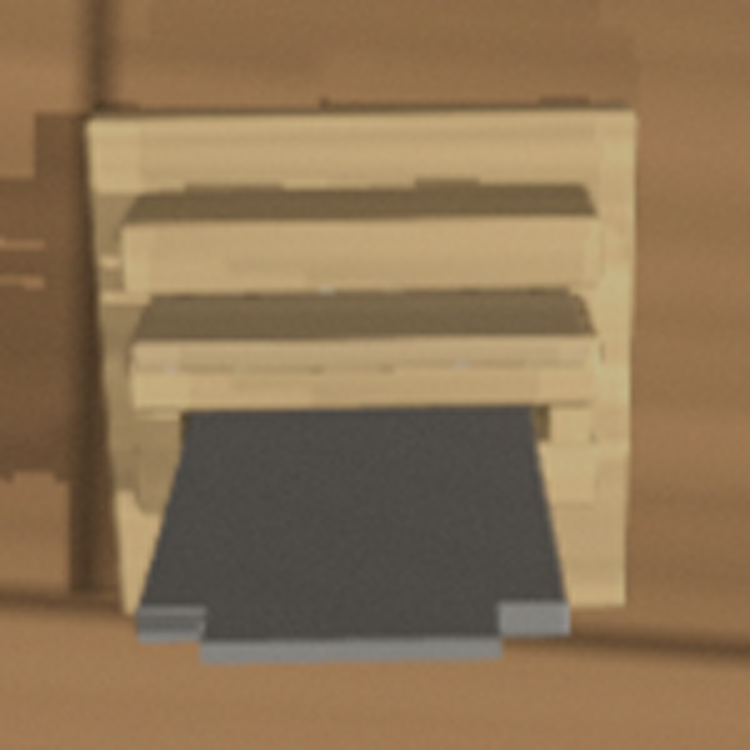

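Run:
```python
from fitc import *
w=load('w3');s=load('s3')
ow=[(-60,-22,.5),(-60,22,.5),(-50,-33,-3),(-50,33,-3),(-50,-33,3),(-50,33,3)]
uw=np.array([(202,663),(502,658),(148,606),(563,600),(137,640),(570,633)])/5+[200,140]
os=[(-60,-22,.5),(-60,22,.5),(-50,-33,3),(-50,33,3),(-1,-20,3),(-1,20,3),(-1,20,25),(-1,-20,25)]
us=np.array([(112,140),(248,78),(90,178),(294,88),(173,238),(288,185),(312,235),(202,295)])/7+[140,235]
R0=np.array([[0,0,1],[0,1,0],[-1,0,0.]])
x0=np.r_[562,-198,62,R.from_matrix(R0).as_rotvec()]
for obs in ([(w,ow,uw),(s,os,us)],[(w,ow,uw)],[(s,os,us)]):
    x,r=fit(obs,x0);Rm=R.from_rotvec(x[3:]).as_matrix()
    print(x[:3].round(1),'bottom',(x[:3]+Rm@[50,0,0]).round(1),'rib',(x[:3]+Rm@[5,0,14]).round(1),'yaw',np.degrees(np.arctan2(Rm[1,2],Rm[0,2])).round(1),'lean',np.degrees(np.arcsin(Rm[2,2])).round(1),'yz',Rm[2,1].round(3),'\n',r.reshape(-1,2).round(1).tolist())
for c in [(87,120),(637,110),(627,605),(123,612)]:
    print(atz(w,np.array(c)/5+[200,140],12).round(1))
```

```text
[ 566.2 -196.7   60.3] bottom [ 566.  -198.1   10.3] rib [ 580.1 -195.7   55.2] yaw 4.7 lean -0.4 yz -0.028 
 [[0.0, -0.7], [-0.2, -0.6], [-2.9, 0.2], [0.9, 0.1], [-0.3, 0.4], [-0.7, 0.4], [1.4, 0.0], [1.7, -0.1], [1.0, 0.2], [1.2, -0.4], [-0.2, -0.1], [0.3, -0.4], [0.7, 0.1], [-0.7, -0.4]]
[ 563.2 -195.3   58.5] bottom [ 559.3 -195.7    8.6] rib [ 576.7 -194.    52.4] yaw 5.6 lean -4.6 yz 0.0 
 [[0.4, -0.1], [-0.4, -0.0], [-2.0, 0.1], [1.0, 0.0], [0.7, -0.0], [-0.5, 0.1]]
[ 558.1 -197.3   45.5] bottom [ 560.5 -196.3   -4.4] rib [ 572.3 -196.3   41.2] yaw 3.5 lean 2.7 yz 0.016 
 [[0.2, 0.1], [0.1, 0.0], [0.1, 0.2], [-0.3, -0.3], [0.1, 0.2], [0.2, -0.0], [0.3, 0.1], [-0.8, -0.4]]
[[ 513.4 -253.7   12. ]]
[[ 502.7 -145.8   12. ]]
[[ 610.8 -134.4   12. ]]
[[ 621.3 -243.3   12. ]]
```

```bash
python3 -m creep '-0.2 2 0 20 0 0 0;-0.2 3 0 30 0 0 0;-0.2 4 0 45 0 0 0;-0.2 4 0 45 0 0 0;-0.2 4 0 45 0 0 0;-0.2 4 0 45 0 0 0;-0.2 4 0 45 0 0 0;-0.2 4 0 45 0 0 0;-0.2 4 0 45 0 0 0;-0.2 4 0 45 0 0 0'; python3 -c "
from h import *
s=ctrl.read_state();print(s['qpos'],s['clock'])
d=grab('wrist');save(d,'w4.png')
print(atz(load('t3'),[(270,88)],0))
"
```

```text
clock: 4.8
eef_pos: [667.4, -187.8, 201.4]
tool_rot: [-2.492, 0.048, 1.67]
force: [-7.2, 2.4, 7.5]
width: 85.4
[ 0.00619216  1.21407715  0.59578488  0.60959496 -0.23905608  1.98161995
  2.03397987] 4.8
[[917.79236601  81.9514289    0.        ]]
```

View pics/w4.png

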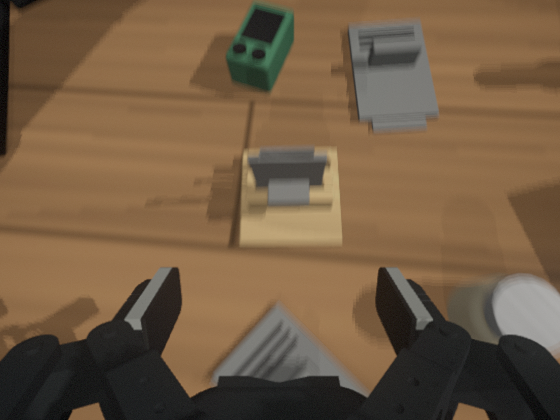

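```bash
python3 -m creep '0 0 0 -8 0 0 0;0 0 0 -8 0 0 0;0 0 0 -8 0 0 0;0 0 0 -8 0 0 0;0 0 0 -8 0 0 0'
cat > fk.py <<'E'
from h import *
from scipy.optimize import least_squares
D=[([-1.168,.628,.038,1.517,-.027,.996,-.02],(293.66,579.898,231.313),(3.1416,0,1.102)),
([-0.42617845,0.34431436,-0.09087597,2.05267835,0.04716858,0.74665183,1.10049942],(406.8,187.2,231.6),(3.141,.001,1.647)),
([0.33595502,0.53385208,-0.03622181,1.815171,0.0287277,0.7914436,1.93045508],(521.3,-198.2,199.2),(3.141,.002,1.646)),
([0.00619216,1.21407715,0.59578488,0.60959496,-0.23905608,1.98161995,2.03397987],(667.4,-187.8,201.4),(-2.492,.048,1.67))]
def fk(q,p,sg):
    h,L1,L2,L3,a,b,c,y0=p
    Z=lambda t:R.from_euler('z',t);Y=lambda t:R.from_euler('y',t)
    r=Z(y0+sg[0]*q[0])*Y(q[1])*Z(sg[1]*q[2]); pos=np.array([0,0,h])+r.apply([a,0,L1])
    r=r*Y(q[3]); pos=pos+r.apply([b,0,L2]); r=r*Z(sg[2]*q[4])*Y(q[5]); pos=pos+r.apply([c,0,L3]); r=r*Z(sg[3]*q[6])
    return pos,r
E
python3 - <<'E'
from fk import *
s=ctrl.read_state();print(s['clock'],s['qpos'],s['eef_pos'],s['tool_rot'])
D.append((s['qpos'],s['eef_pos'],s['tool_rot']))
import itertools
for sg in itertools.product([-1],[1,-1],[1,-1],[1,-1]):
    def f(p):
        o=[]
        for q,x,e in D:
            P,r=fk(q,p[:8],sg);o+=list(P-x)+list(300*((r*R.from_euler('z',p[8])).inv()*R.from_euler('xyz',e)).as_rotvec())
        return np.array(o)
    r=least_squares(f,[330,556,384,330,0,0,0,0,0]);print(sg,r.cost.round(1),r.x.round(2))
E
```

```text
clock: 5.27
eef_pos: [665.6, -183.6, 196.5]
tool_rot: [-2.627, 0.03, 1.671]
force: [0.3, -0.4, 0.4]
width: 85.6
5.2667 [-0.0232497   1.10179702  0.56605541  0.83029332 -0.25112586  1.76069292
  2.05199965] [ 665.58762559 -183.55597389  196.53439445] [-2.62663075  0.02980222  1.67052683]
(-1, 1, 1, 1) 365608.6 [-1.9309e+02  9.3111e+02  2.6286e+02  5.4319e+02 -3.5220e+01 -4.0812e+02
  3.3097e+02 -1.0000e-02 -6.8000e-01]
(-1, 1, 1, -1) 53517.2 [-1.9275e+02  9.3112e+02  2.6299e+02  5.4315e+02 -3.5060e+01 -4.0784e+02
  3.3103e+02 -1.0000e-02 -2.8700e+00]
(-1, 1, -1, 1) 431890.2 [-5.7707e+02  8.5938e+02  1.2747e+02  3.3972e+02 -1.0377e+02 -5.7252e+02
  2.4998e+02  5.0000e-02 -5.5000e-01]
(-1, 1, -1, -1) 101149.1 [-5.7667e+02  8.5914e+02  1.2761e+02  3.3962e+02 -1.0391e+02 -5.7216e+02
  2.4959e+02  5.0000e-02 -2.7300e+00]
(-1, -1, 1, 1) 371762.1 [-5.7000e-01  6.3713e+02  2.8415e+02  2.8098e+02 -5.1890e+01 -1.4817e+02
  1.8160e+01 -9.0000e-02 -1.1100e+00]
(-1, -1, 1, -1) 19090.6 [-1.1100e+00  6.3748e+02  2.8411e+02  2.8096e+02 -5.1690e+01 -1.4854e+02
  1.8730e+01 -9.0000e-02  2.9900e+00]
(-1, -1, -1, 1) 371555.7 [ 3.2829e+02  5.7146e+02  3.9027e+02  3.4938e+02  1.1160e+01 -9.5500e+00
  2.7560e+01 -5.0000e-02 -1.0000e+00]
(-1, -1, -1, -1) 84.2 [ 3.2780e+02  5.7152e+02  3.9018e+02  3.4931e+02  1.0970e+01 -9.8300e+00
  2.7540e+01 -5.0000e-02  3.1000e+00]
```

```bash
cat >> fk.py <<'E'
P0=[327.8,571.52,390.18,349.31,10.97,-9.83,27.54,-.05]; Y7=3.10; SG=(-1,-1,-1,-1)
LO=np.array([-3.06,-.37,-1.25,.18,-1.1,.23,-2.94])+.03; HI=np.array([3.06,2.12,1.32,2.47,4.24,1.98,2.94])-.03
def ik(pos,Rm,n=12,seed=None):
    best=None;rng=np.random.default_rng(0)
    def f(q):
        P,r=fk(q,P0,SG);return np.r_[P-pos,300*((r*R.from_euler('z',Y7)).inv()*R.from_matrix(Rm)).as_rotvec(),0.5*q[2],.5*(q[4] if True else 0)]
    for i in range(n):
        q0=seed if (i==0 and seed is not None) else np.clip(rng.uniform([-1,.3,-1,.4,-1,.4,-2.8],[1,1.5,1,2.2,1,1.8,2.8]),LO,HI)
        r=least_squares(f,np.clip(q0,LO+1e-6,HI-1e-6),bounds=(LO,HI))
        e=np.abs(r.fun[:6]).max()
        if best is None or r.cost<best[0]: best=(r.cost,e,r.x)
    return best[1],best[2]
def toolR(yawx,theta,jaw='y'):
    # plane axis X at yaw yawx; tool z = (sin th) X - cos th Z ; jaw y: tool x=+Y ; jaw x: tool x = +X side
    c,s=np.cos(np.radians(yawx)),np.sin(np.radians(yawx)); X=np.array([c,s,0]);Y=np.array([-s,c,0]);Z=np.array([0,0,1.])
    t=np.radians(theta); z=np.sin(t)*X-np.cos(t)*Z
    x=Y if jaw=='y' else np.cross(-Y if jaw=='x' else Y,z)*1.0
    if jaw=='-y': x=-Y
    return np.c_[x,np.cross(z,x),z]
E
python3 - <<'E'
from fk import *
Xr=np.array([np.cos(np.radians(5.6)),np.sin(np.radians(5.6)),0]);mid=np.array([565,-196,62.])
print('rack')
for al in (35,40,45,50,55):
    e,q=ik(mid+13*Xr+[0,0,-9],toolR(5.6,-al));print(al,round(e,1),q.round(2))
print('bench')
for R_ in (650,750,820):
  for th in (15,25,35,45):
    for yw in (0,):
      e,q=ik(np.array([R_,60,30]),toolR(5,th));print(R_,th,round(e,1),q.round(2))
print('hook')
for th in (5,10,15,20,25,30):
  for j in ('y','-y','x','-x'):
    e,q=ik(np.array([595,190,85]),toolR(19.5,th,j));print(th,j,round(e,1),q.round(2))
E
```

```text
rack
35 0.0 [0.13 1.11 0.09 1.17 0.12 1.44 1.82]
40 0.0 [0.13 1.17 0.09 1.07 0.13 1.56 1.82]
45 0.0 [0.12 1.23 0.1  0.98 0.14 1.68 1.83]
50 0.0 [0.11 1.3  0.11 0.88 0.15 1.8  1.83]
55 0.0 [0.11 1.37 0.12 0.78 0.17 1.92 1.85]
bench
650 15 0.0 [ 0.    0.8  -0.29  1.94  0.97  0.26  0.58]
650 25 0.0 [ 0.32  0.96 -0.81  2.16  2.01  0.68 -0.35]
650 35 0.0 [ 0.43  1.15 -1.02  2.3   2.31  1.05 -0.51]
650 45 0.0 [ 0.44  1.29 -1.01  2.41  2.59  1.33 -0.63]
750 15 0.0 [-0.13  0.88 -0.    1.62 -0.    0.38  1.54]
750 25 0.0 [ 0.05  0.88 -0.35  1.87  1.68  0.26 -0.08]
750 35 0.0 [ 0.37  1.09 -0.88  2.03  2.22  0.78 -0.37]
750 45 0.0 [ 0.43  1.23 -0.97  2.15  2.53  1.06 -0.51]
820 15 0.0 [-0.12  0.97 -0.    1.39 -0.    0.52  1.55]
820 25 0.0 [-0.23  0.93  0.24  1.61 -0.87  0.26  2.35]
820 35 0.0 [ 0.28  1.06 -0.74  1.84  2.1   0.59 -0.26]
820 45 0.0 [ 0.39  1.21 -0.93  1.97  2.47  0.89 -0.43]
hook
5 y 0.0 [-0.36  0.73 -0.    1.8  -0.    0.53  1.56]
5 -y 0.0 [-0.36  0.73 -0.    1.8  -0.    0.53 -1.58]
5 x 0.0 [-0.36  0.73 -0.    1.8  -0.    0.53 -0.01]
5 -x 0.0 [-0.25  0.73 -0.18  1.8   0.24  0.54  
[... 375 characters left out ...]
.49]
15 -x 0.0 [-0.44  0.68  0.17  1.98 -0.49  0.26 -2.65]
20 y 0.0 [-0.13  0.69 -0.41  2.12  1.51  0.26  0.05]
20 -y 4.5 [-0.13  0.69 -0.4   2.09  1.34  0.26 -2.91]
20 x 0.0 [-0.13  0.69 -0.41  2.12  1.51  0.26 -1.52]
20 -x 0.0 [-0.13  0.69 -0.41  2.12  1.51  0.26  1.62]
25 y 0.0 [ 0.12  0.81 -0.8   2.22  1.92  0.58 -0.29]
25 -y 0.0 [ 0.12  0.81 -0.8   2.22  1.92  0.58  2.85]
25 x 0.0 [ 0.12  0.81 -0.8   2.22  1.92  0.58 -1.86]
25 -x 0.0 [ 0.12  0.81 -0.8   2.22  1.92  0.58  1.28]
30 y 0.0 [ 0.23  0.94 -1.    2.3   2.09  0.82 -0.4 ]
30 -y 0.0 [ 0.23  0.94 -1.    2.3   2.09  0.82  2.74]
30 x 0.0 [ 0.23  0.94 -1.    2.3   2.09  0.82 -1.97]
30 -x 0.0 [ 0.23  0.94 -1.    2.3   2.09  0.82  1.17]
```

```bash
cat >> fk.py <<'E'
def rows(pos,Rm,note=''):
    s=ctrl.read_state();T=Tool(s)
    d=T[:3,:3].T@(np.array(pos)-T[:3,3])/40; rv=np.degrees(R.from_matrix(T[:3,:3].T@Rm).as_rotvec())
    e,q=ik(np.array(pos),Rm,4,s['qpos'])
    print(note,'t',s['clock'].__round__(2),'now',s['eef_pos'].round(1),'-> shift',d.round(2),'rot',rv.round(1),'dist',(40*np.linalg.norm(d)).round(),'ik',round(e,1),q.round(2),'F',s['force'].round(1),'w',round(s['width'],1))
    return d,rv
E
python3 - <<'E'
from fk import *
y=5.6;Xr=np.array([np.cos(np.radians(y)),np.sin(np.radians(y)),0]);mid=np.array([565,-196,62.])
Rm=toolR(y,-48);g=mid+13*Xr+[0,0,-9]
rows(g-Rm[:,2]*80,Rm,'pre'); rows(g,Rm,'grasp')
E
```

```text
pre t 5.27 now [ 665.6 -183.6  196.5] -> shift [0.   0.48 2.31] rot [18.5  1.4 -1. ] dist 95.0 ik 6.4 [0.06 1.32 0.31 0.66 0.   1.95 1.94] F [ 0.3 -0.4  0.4] w 85.6
grasp t 5.27 now [ 665.6 -183.6  196.5] -> shift [ 0.05 -0.15  4.21] rot [18.5  1.4 -1. ] dist 169.0 ik 0.0 [0.11 1.27 0.11 0.92 0.15 1.75 1.83] F [ 0.3 -0.4  0.4] w 85.6
```

Run:
```python
from fk import *
y=5.6;Xr=np.array([np.cos(np.radians(y)),np.sin(np.radians(y)),0]);mid=np.array([565,-196,62.])
Rm=toolR(y,-42);g=mid+13*Xr+[0,0,-9]
rows(g-Rm[:,2]*55,Rm,'pre')
```

```text
pre t 5.27 now [ 665.6 -183.6  196.5] -> shift [0.01 0.14 2.87] rot [12.5  1.5 -0.9] dist 115.0 ik 0.0 [0.12 1.22 0.09 0.87 0.13 1.76 1.84] F [ 0.3 -0.4  0.4] w 85.6
```

```bash
python3 -m creep '0 0.05 0.7 3 0 0 0.3;0 0.1 1.4 6 0.7 -0.5 0.3;0 0.1 2.1 9 1 -0.7 0.3;0 0.14 2.6 12 1.5 -0.9 0.3;0 0.14 2.87 12.5 1.5 -0.9 0.3;0 0.14 2.87 12.5 1.5 -0.9 0.3;0 0.14 2.87 12.5 1.5 -0.9 0.3;0 0.14 2.87 12.5 1.5 -0.9 0.3'
python3 - <<'E'
from fk import *
s=ctrl.read_state();print(s['qpos'].round(3),s['tool_rot'].round(3))
d=grab('wrist');keep(d,'w5');save(d,'w5.png');save(d,'w5c.png',(200,120,370,300),4)
y=5.6;Xr=np.array([np.cos(np.radians(y)),np.sin(np.radians(y)),0]);mid=np.array([565,-196,62.])
Rm=toolR(y,-48);g=mid+13*Xr+[0,0,-9]
rows(g,Rm)
E
```

```text
clock: 5.93
eef_pos: [614.7, -192.7, 95.5]
tool_rot: [-2.411, 0.002, 1.668]
force: [1.0, -0.3, -0.1]
width: 59.9
[-0.007  1.267  0.554  0.844 -0.224  1.793  2.067] [-2.411e+00  2.000e-03  1.668e+00]
 t 5.98 now [ 614.7 -192.6   95.8] -> shift [0.04 0.03 1.41] rot [ 6.1  0.  -0.1] dist 57.0 ik 0.0 [0.11 1.27 0.11 0.92 0.15 1.75 1.83] F [-0.1  0.3  1. ] w 59.8
```

View pics/w5.png

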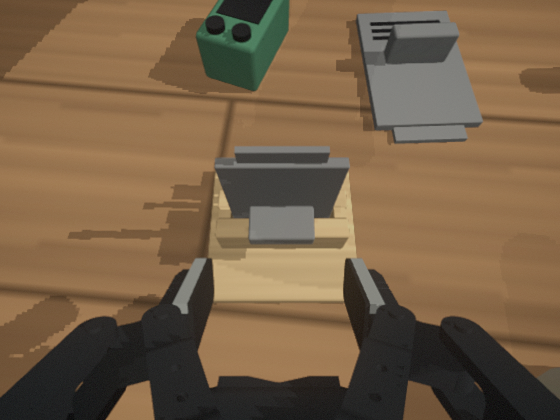

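Run:
```python
from fk import *
w=load('w5');save(w,'w5d.png',(200,135,360,255),5)
```

```text
(no output)
```

View pics/w5d.png

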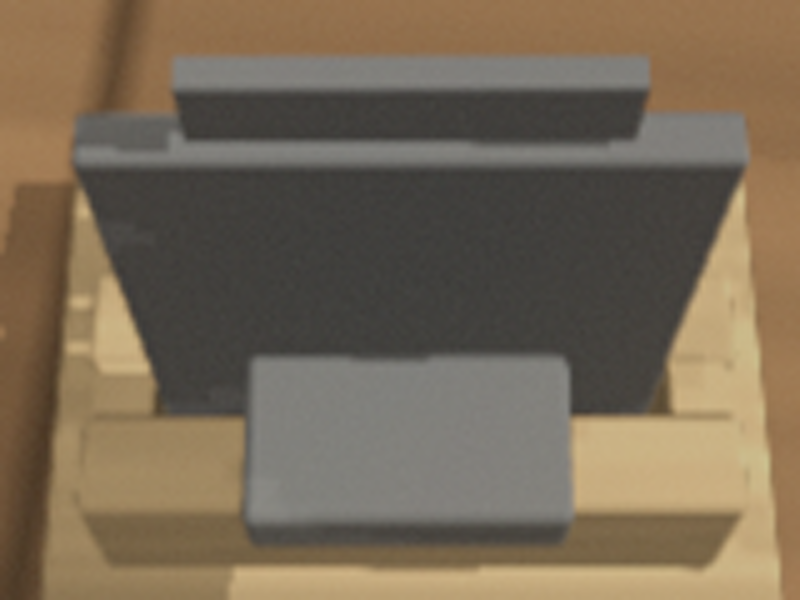

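Run:
```python
from fk import *; from fitc import fit
w=load('w5')
o=[(-60,-22,-3),(-60,22,-3),(-60,-22,.5),(-60,22,.5),(-50,-33,3),(-50,33,3),(-50,-33,-3),(-50,33,-3),(-1,-20,3),(-1,20,3),(-1,-20,25),(-1,20,25),(11,-20,25),(11,20,25)]
u=np.array([(173,58),(650,58),(177,92),(648,90),(78,166),(745,164),(75,115),(745,115),(250,358),(568,358),(246,522),(572,520),(253,545),(565,545)])/5+[200,135]
R0=np.array([[0,0,1],[0,1,0],[-1,0,0.]])
x,r=fit([(w,o,u)],np.r_[562,-198,62,R.from_matrix(R0).as_rotvec()]);Rm=R.from_rotvec(x[3:]).as_matrix()
print(x[:3].round(1),'bottom',(x[:3]+Rm@[50,0,0]).round(1),'rib',(x[:3]+Rm@[5,0,14]).round(1),'yaw',np.degrees(np.arctan2(Rm[1,2],Rm[0,2])).round(1),'lean',np.degrees(np.arcsin(Rm[2,2])).round(1),'yz',Rm[2,1].round(3),'\n',r.reshape(-1,2).round(1).tolist())
T=w['Tw']
Tt=Tool(); print('rib in tool',(Tt[:3,:3].T@(x[:3]+Rm@[5,0,14]-Tt[:3,3])).round(1))
```

```text
[ 563.7 -195.4   59.4] bottom [ 562.4 -195.5    9.4] rib [ 577.5 -194.    54. ] yaw 5.6 lean -1.5 yz 0.001 
 [[1.0, 0.3], [-0.9, 0.1], [-0.1, 0.0], [-0.1, 0.2], [-0.5, 0.1], [0.5, 0.2], [1.0, -0.3], [-0.5, -0.6], [-0.2, -1.2], [0.1, -1.3], [-0.6, -0.0], [0.8, 0.3], [-0.4, 0.7], [0.3, 0.6]]
rib in tool [ 2.3  0.2 56. ]
```

Run:
```python
from fk import *
y=5.6;Xr=np.array([np.cos(np.radians(y)),np.sin(np.radians(y)),0]);mid=np.array([563.7,-195.4,61.5])
Rm=toolR(y,-48);g=mid+13*Xr+[0,0,-9]
rows(g,Rm)
```

```text
t 5.98 now [ 614.7 -192.6   95.8] -> shift [0.06 0.01 1.44] rot [ 6.1  0.  -0.1] dist 58.0 ik 0.0 [0.11 1.27 0.11 0.93 0.15 1.75 1.83] F [-0.1  0.3  1. ] w 59.8
```

```bash
python3 -m creep '0.03 0 0.3 2 0 0 0.3;0.06 0 0.6 4 0 0 0.3;0.06 0 0.9 6 0 0 0.3;0.06 0 1.2 6 0 0 0.3;0.06 0 1.4 6 0 0 0.3;0.06 0 1.4 6 0 0 0.3;0.06 0 1.4 6 0 0 0.3;0.06 0 1.4 6 0 0 0.3'
python3 - <<'E'
from fk import *
s=ctrl.read_state();print(s['qpos'].round(3),s['tool_rot'].round(3))
d=grab('wrist');keep(d,'w6');save(d,'w6.png')
y=5.6;Xr=np.array([np.cos(np.radians(y)),np.sin(np.radians(y)),0]);mid=np.array([563.7,-195.4,61.5])
Rm=toolR(y,-48);g=mid+13*Xr+[0,0,-9]
rows(g,Rm)
E
```

```text
clock: 6.65
eef_pos: [575.8, -193.8, 52.2]
tool_rot: [-2.302, 0.001, 1.667]
force: [0.5, 0.2, 0.8]
width: 59.5
[-0.017  1.331  0.552  0.901 -0.203  1.779  2.071] [-2.302e+00  1.000e-03  1.667e+00]
 t 6.7 now [ 576.1 -193.8   52.4] -> shift [-0.01  0.01 -0.01] rot [-0.1 -0.  -0.1] dist 1.0 ik 0.0 [0.11 1.27 0.11 0.93 0.15 1.75 1.83] F [ 0.1  0.2 -0.5] w 59.7
```

View pics/w6.png

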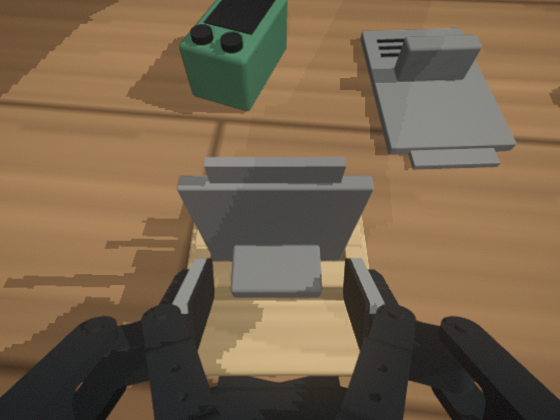

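```bash
python3 -m creep '0 0 0 0 0 0 0.7;0 0 0 0 0 0 0.7;0 0 0 0 0 0 0.7;0 0 0 0 0 0 0.7;0 0 0 0 0 0 0.7;0 0 0 0 0 0 0.7;0 0 0 0 0 0 0.7'
python3 - <<'E'
from fk import *
s=ctrl.read_state();print(s['qpos'].round(3),s['tool_rot'].round(3),s['force'].round(1))
d=grab('wrist');keep(d,'w7');save(d,'w7.png')
E
```

```text
clock: 7.28
eef_pos: [575.9, -193.8, 52.7]
tool_rot: [-2.302, 0.001, 1.667]
force: [2.1, 0.0, 5.3]
width: 38.2
[-0.017  1.33   0.553  0.901 -0.203  1.779  2.072] [-2.302e+00  1.000e-03  1.667e+00] [2.1 0.  5.3]
```

View pics/w7.png

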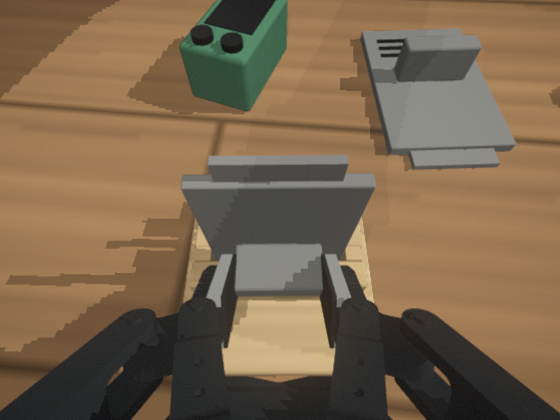

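```bash
python3 -m creep '0 -0.19 -0.17 0 0 0 0.7;0 -0.37 -0.33 0 0 0 0.7;0 -0.56 -0.5 0 0 0 0.7;0 -0.74 -0.67 0 0 0 0.7;0 -1.1 -1 -5 0 0 0.7;0 -1.5 -1.34 -12 0 0 0.7;0 -1.5 -1.34 -18 0 0 0.7;0 -1.5 -1.34 -18 0 0 0.7;0 -1.5 -1.34 -18 0 0 0.7'
python3 - <<'E'
from fk import *
s=ctrl.read_state();print(s['qpos'].round(3),s['tool_rot'].round(3),s['force'].round(1))
d=grab('wrist');keep(d,'w8');save(d,'w8.png')
E
```

```text
clock: 8.08
eef_pos: [574.7, -193.6, 134.7]
tool_rot: [-2.615, -0.0, 1.665]
force: [0.5, 0.4, -1.9]
width: 38.6
[-0.055  1.026  0.562  1.237 -0.242  1.465  2.134] [-2.615 -0.     1.665] [ 0.5  0.4 -1.9]
```

View pics/w8.png

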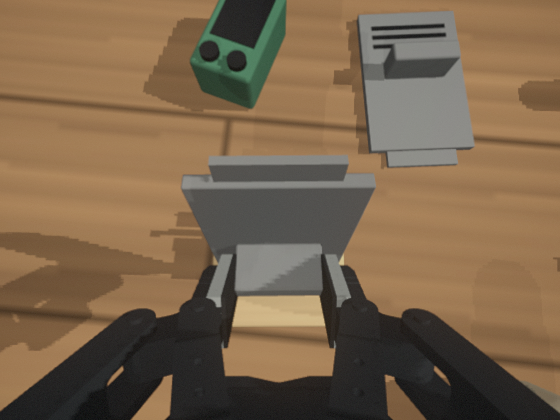

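Run:
```python
from fk import *
rows([790,85,210],toolR(5.4,0))
for th in (10,15,20,25): print(th,ik(np.array([790,85,60]),toolR(5.4,th)))
```

```text
t 8.13 now [ 575.5 -192.8  132.7] -> shift [ 6.4   4.22 -4.69] rot [-30.2  -0.    0.1] dist 359.0 ik 0.0 [-0.16  0.89 -0.    1.02  0.    1.23  1.52] F [ 0.6  0.7 -2.3] w 38.2
10 (np.float64(2.152691017109909e-06), array([-1.59284233e-01,  9.27515467e-01,  1.91482370e-03,  1.37387085e+00,
        1.46159473e-03,  6.65691747e-01,  1.51411119e+00]))
15 (np.float64(4.305340334243012e-06), array([-0.16086386,  0.89282402,  0.00353637,  1.47847486,  0.00218917,
        0.50852609,  1.51267125]))
20 (np.float64(7.796325035558382e-06), array([-0.1629796 ,  0.86554455,  0.00587439,  1.57670834,  0.00262451,
        0.35032393,  1.5111849 ]))
25 (np.float64(0.010493982389903886), array([-0.03494255,  0.85874513, -0.26237079,  1.69503704,  0.92058633,
        0.26      ,  0.65150527]))
```

```bash
python3 -m creep '0.3 0.2 -0.7 -3 0 0 0.7;1 0.6 -1.5 -6 0 0 0.7;1.8 1 -2.3 -10 0 0 0.7;2.6 1.6 -3 -14 0 0 0.7;3.4 2.2 -3.5 -18 0 0 0.7;4.2 2.8 -4 -22 0 0 0.7;5 3.3 -4.3 -26 0 0 0.7;5.8 3.8 -4.6 -30 0 0 0.7;6.4 4.2 -4.7 -30 0 0 0.7;6.4 4.2 -4.7 -30 0 0 0.7'
python3 - <<'E'
from fk import *
s=ctrl.read_state();print(s['qpos'].round(3),s['tool_rot'].round(3),s['force'].round(1))
rows([790,85,130],toolR(5.4,20))
E
```

```text
clock: 8.97
eef_pos: [790.3, 97.5, 206.0]
tool_rot: [-3.136, -0.008, 1.68]
force: [-0.9, 3.9, -2.3]
width: 38.0
[-0.36   0.948  0.528  1.023 -0.449  1.278  1.789] [-3.136 -0.008  1.68 ] [-0.9  3.9 -2.3]
 t 8.97 now [790.3  97.5 206. ] -> shift [-0.32 -0.03  1.9 ] rot [-20.3  -0.6   0.7] dist 77.0 ik 0.0 [-0.16  0.78  0.01  1.54  0.    0.47  1.51] F [-0.9  3.9 -2.3] w 38.0
```

```bash
python3 -m creep '0 0 0.4 -5 0 0 0.7;0 0 0.8 -10 0 0 0.7;-0.1 0 1.2 -15 0 0 0.7;-0.1 0 1.6 -20 0 0 0.7;-0.1 0 1.6 -25 0 0 0.7;-0.1 0 1.6 -25 0 0 0.7;-0.1 0 1.6 -25 0 0 0.7'
python3 - <<'E'
from fk import *
s=ctrl.read_state();print(s['qpos'].round(3),s['tool_rot'].round(3),s['force'].round(1),s['eef_pos'])
d=grab('wrist');keep(d,'w9');save(d,'w9.png')
E
```

```text
clock: 9.55
eef_pos: [788.6, 81.3, 143.4]
tool_rot: [2.715, -0.002, 1.668]
force: [0.9, -0.6, -0.6]
width: 38.3
[-0.35   0.791  0.351  1.633 -0.644  0.382  2.075] [ 2.715e+00 -2.000e-03  1.668e+00] [ 0.9 -0.6 -0.6] [788.55543547  81.33156615 143.41173061]
```

View pics/w9.png

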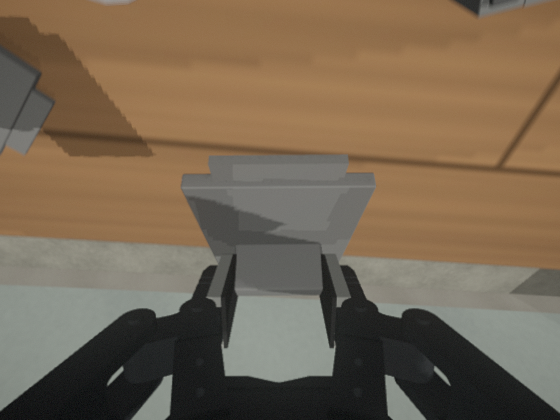

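Run:
```python
from fk import *; from fitc import fit
w=load('w9');save(w,'w9c.png',(170,140,390,310),3.6)
```

```text
(no output)
```

View pics/w9c.png

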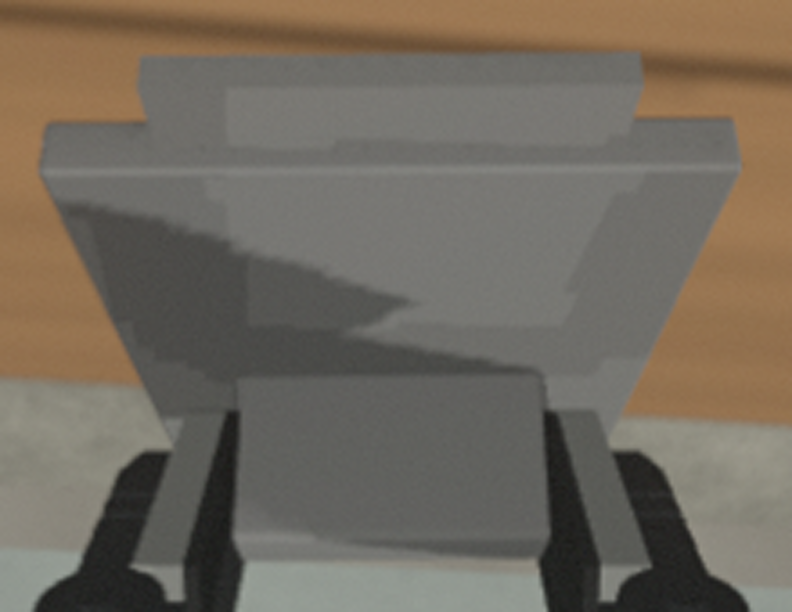

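Run:
```python
from fk import *; from fitc import fit
w=load('w9')
o=[(-60,-22,-3),(-60,22,-3),(-60,-22,.5),(-60,22,.5),(-50,-33,3),(-50,33,3),(-50,-33,-3),(-50,33,-3),(-1,-20,3),(-1,20,3),(-1,-20,25),(-1,20,25),(11,-20,25),(11,20,25)]
u=np.array([(140,58),(641,54),(143,93),(638,88),(42,172),(739,166),(47,124),(733,119),(240,378),(542,372),(234,538),(550,535),(243,557),(543,555)])/3.6+[170,140]
Tt=w['Tw']@np.linalg.inv(np.array(w['tool_from_camera']))
t=np.radians(18);y=np.radians(5.6)
R0=(R.from_euler('z',y)*R.from_euler('y',t)).as_matrix()
x,r=fit([(w,o,u)],np.r_[780,85,140,R.from_matrix(R0).as_rotvec()]);Rm=R.from_rotvec(x[3:]).as_matrix()
print(x[:3].round(1),'rear inner',(x[:3]+Rm@[50,0,-3]).round(1),'x axis',Rm[:,0].round(3),'pitch',np.degrees(np.arcsin(-Rm[2,0])).round(1),'y',Rm[:,1].round(3),np.abs(r).max().round(2))
C=np.eye(4);C[:3,:3]=Rm;C[:3,3]=x[:3];G=np.linalg.inv(Tt)@C;print(G.round(3)); np.save('G1.npy',G)
for th in (20,25,30): print(th,ik(np.array([770,82,60]),toolR(5.4,th),6,ctrl.read_state()['qpos']))
```

```text
[777.5  80.8 132. ] rear inner [823.6  85.4 112.9] x axis [ 0.941  0.094 -0.326] pitch 19.0 y [-0.102  0.995 -0.008] 2.85
[[ 2.0000e-03  1.0000e+00  1.1000e-02  5.6000e-01]
 [ 7.2600e-01 -9.0000e-03  6.8800e-01 -1.4735e+01]
 [ 6.8800e-01  6.0000e-03 -7.2600e-01  5.8220e+00]
 [ 0.0000e+00  0.0000e+00  0.0000e+00  1.0000e+00]]
20 (np.float64(7.726485884429481e-06), array([-0.16173842,  0.84264225,  0.00568571,  1.63929508,  0.00228984,
        0.31063237,  1.51269178]))
25 (np.float64(0.011014683100586982), array([-0.00754841,  0.84353814, -0.30978571,  1.76951706,  1.16692813,
        0.26      ,  0.40759942]))
30 (np.float64(0.00790953003693074), array([ 0.14613447,  0.89577151, -0.56345768,  1.89274947,  1.87713252,
        0.43291941, -0.22225383]))
```

```bash
python3 -m creep '0 -0.2 0.4 1 0 0 0.7;0 -0.4 0.8 2 0 0 0.7;0 -0.55 1.2 3 0 0 0.7;0 -0.72 1.6 4 0 0 0.7;0 -0.9 2 4 0 0 0.7;0 -1 2.25 4 0 0 0.7;0 -1.03 2.3 4 0 0 0.7;0 -1.03 2.3 4 0 0 0.7;0 -1.03 2.3 4 0 0 0.7;0 -1.03 2.3 4 0 0 0.7'
python3 - <<'E'
from fk import *
s=ctrl.read_state();print(s['qpos'].round(3),s['tool_rot'].round(3),s['force'].round(1),s['eef_pos'])
C=Tool(s)@np.load('G1.npy');print('rear',C@[50,0,-3,1],np.degrees(np.arcsin(-C[2,0])))
E
```

```text
clock: 10.43
eef_pos: [792.2, 80.3, 47.3]
tool_rot: [2.775, 0.001, 1.667]
force: [-0.7, 0.5, -2.1]
width: 38.1
[-0.307  0.932  0.29   1.595 -0.673  0.329  2.101] [2.775e+00 1.000e-03 1.667e+00] [-0.7  0.5 -2.1] [792.24643668  80.25966836  47.27530332]
rear [825.4334185   84.05345628  14.69519559   1.        ] 22.445219249443788
```

```bash
python3 -m creep '0 -0.05 0.14 0 0 0 0.7;0 -0.11 0.28 0 0 0 0.7;0 -0.13 0.33 0 0 0 0.7;0 -0.14 0.37 0 0 0 0.7;0 -0.14 0.37 0 0 0 0.7;0 -0.14 0.37 0 0 0 0.7'
python3 - <<'E'
from fk import *
s=ctrl.read_state();print(s['qpos'].round(3),s['tool_rot'].round(3),s['force'].round(1),s['eef_pos'])
d=grab('scene');save(d,'s10.png',(200,160,420,325),3.6)
E
```

```text
clock: 10.93
eef_pos: [791.4, 80.3, 30.3]
tool_rot: [2.776, 0.0, 1.667]
force: [-1.7, 0.5, 0.6]
width: 38.5
[-0.296  0.953  0.27   1.598 -0.687  0.302  2.117] [2.776 0.    1.667] [-1.7  0.5  0.6] [791.37697227  80.29634677  30.34141414]
```

View pics/s10.png

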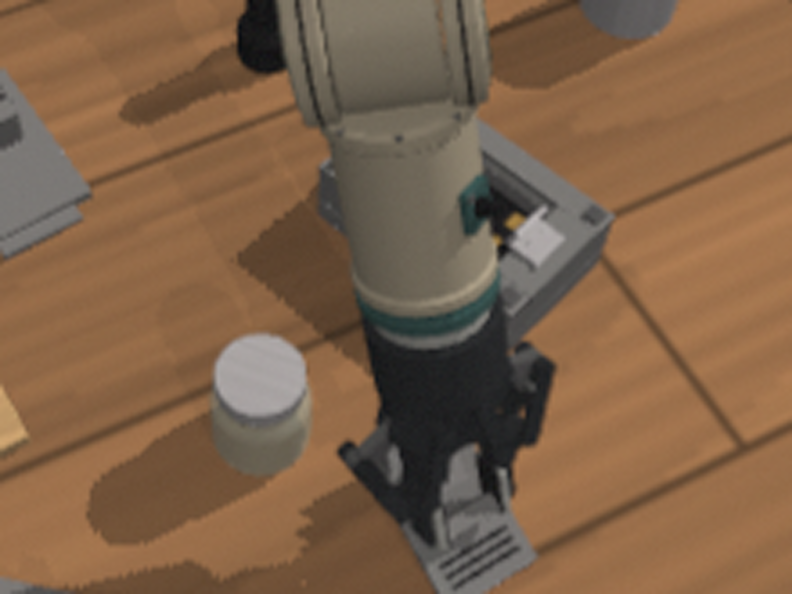

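```bash
python3 -m creep '0 -0.03 0.08 0 0 0 0.7;0 -0.05 0.14 0 0 0 0.7;0 -0.05 0.14 0 0 0 0.3;0 -0.05 0.14 0 0 0 0.3;0 -0.05 0.14 0 0 0 0.3;0 -0.05 0.14 0 0 0 0.3;0 -0.05 0.14 0 0 0 0.3;0 -0.05 0.14 0 0 0 0.3'
python3 - <<'E'
from fk import *
s=ctrl.read_state();print(s['qpos'].round(3),s['tool_rot'].round(3),s['force'].round(1),s['eef_pos'],s['width'])
d=grab('wrist');keep(d,'w11');save(d,'w11.png')
E
```

```text
clock: 11.65
eef_pos: [791.0, 80.2, 23.6]
tool_rot: [2.778, 0.001, 1.667]
force: [0.0, 0.2, 0.3]
width: 59.9
[-0.293  0.962  0.264  1.598 -0.693  0.292  2.124] [2.778e+00 1.000e-03 1.667e+00] [0.  0.2 0.3] [790.99773782  80.19146175  23.57515452] 59.9332580474102
```

View pics/w11.png

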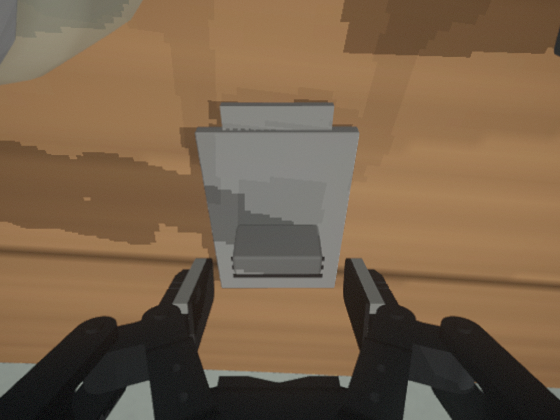

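Run:
```python
from fk import *
w=load('w11')
P=atz(w,[(196,130),(357,129)],6);print(P.round(1)); T=atz(w,[(219,103),(333,103)],3.5);print(T.round(1)); Q=atz(w,[(221,288),(336,288)],6);print(Q.round(1))
d=P[1]-P[0];print('yaw',np.degrees(np.arctan2(-d[0],d[1])),np.linalg.norm(d))
rows([775,78,110],toolR(5.4,-15))
```

```text
[[730.8  42.2   6. ]
 [724.2 105.2   6. ]]
[[719.9  51.    3.5]
 [715.7  94.2   3.5]]
[[830.9  51.1   6. ]
 [824.3 117.5   6. ]]
yaw 5.9949617454468 63.326473695177846
 t 11.7 now [791.   80.2  23.6] -> shift [-0.02  0.39 -2.16] rot [35.9  0.   0.1] dist 88.0 ik 0.0 [-0.15  1.14 -0.    0.76 -0.    1.5   1.52] F [-0.4 -0.1  0.6] w 59.9
```

```bash
python3 -m creep '0 0 -0.5 0 0 0 0.3;0 0 -1 0 0 0 0.3;0 0.1 -1.5 5 0 0 0.3;0 0.2 -2 10 0 0 0.3;0 0.3 -2.2 17 0 0 0.3;0 0.4 -2.2 24 0 0 0.3;0 0.4 -2.2 30 0 0 0.3;0 0.4 -2.2 36 0 0 0.3;0 0.4 -2.2 36 0 0 0.3;0 0.4 -2.2 36 0 0 0.3'; python3 -m creep '0 0 0 0 0 0 0.3;0 0 0 0 0 0 0.3;0 0 0 0 0 0 0.3'
python3 - <<'E'
from fk import *
s=ctrl.read_state();print(s['qpos'].round(3),s['tool_rot'].round(3),abs(s['qd']).max())
d=grab('wrist');keep(d,'w12');save(d,'w12.png')
E
```

```text
clock: 12.53
eef_pos: [775.6, 78.1, 108.0]
tool_rot: [-2.874, 0.001, 1.668]
force: [0.0, -0.1, -1.9]
width: 59.9
clock: 12.78
eef_pos: [774.4, 78.8, 112.8]
tool_rot: [-2.879, 0.0, 1.666]
force: [-0.2, 0.2, 0.1]
width: 59.8
[-0.287  1.178  0.531  0.771 -0.461  1.545  1.748] [-2.879  0.     1.666] 0.01000722246674303
```

View pics/w12.png

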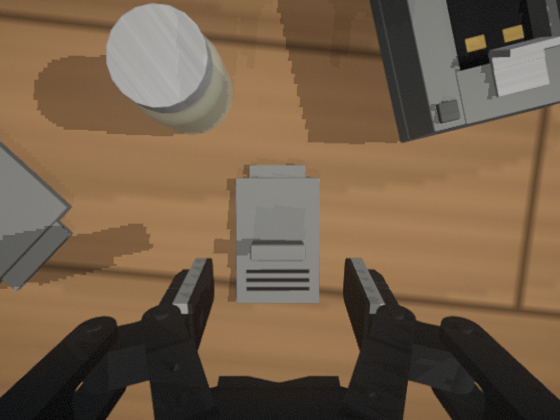

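Run:
```python
from fk import *; from fitc import fit
w=load('w12')
o=[(-50,-33,3),(-50,33,3),(50,33,3),(50,-33,3),(-1,-20,25),(-1,20,25)]
u=[(237,179),(320,178),(318,303),(237,303),(250,241),(305,241)]
x,r=fit([(w,o,u)],np.r_[777,79,3,0,0,.1]);Rm=R.from_rotvec(x[3:]).as_matrix();print(x[:3].round(1),Rm.round(3).tolist(),r.reshape(-1,2).round(1).tolist())
print(atz(w,u[:4],6).round(1),atz(w,u[4:],28).round(1))
```

```text
[779.2  79.2  -2.5] [[0.992, -0.096, -0.081], [0.094, 0.995, -0.02], [0.083, 0.012, 0.997]] [[0.3, -0.8], [-1.2, 0.2], [1.2, 0.2], [-0.4, -0.2], [0.5, 0.1], [-0.5, 0.3]]
[[733.2  42.6   6. ]
 [726.2 107.1   6. ]
 [825.  115.6   6. ]
 [831.2  51.5   6. ]] [[777.   58.7  28. ]
 [773.1  98.3  28. ]]
```

Run:
```python
from fk import *
rows([782,79.4,12],toolR(5.5,-15))
```

```text
t 12.83 now [774.5  79.  113.2] -> shift [-0.01  0.84  2.39] rot [-0. -0. -0.] dist 102.0 ik 0.0 [-0.15  1.25 -0.    0.76 -0.    1.39  1.52] F [ 0.6  0.8 -0.1] w 59.6
```

```bash
python3 -m creep '0 0.4 0.5 0 0 0 0.3;0 0.84 1 0 0 0 0.3;0 0.84 1.5 0 0 0 0.3;0 0.84 2 0 0 0 0.3;0 0.84 2.2 0 0 0 0.3;0 0.84 2.35 0 0 0 0.3;0 0.84 2.35 0 0 0 0.3;0 0.84 2.35 0 0 0 0.3'
python3 - <<'E'
from fk import *
rows([782,79.4,12],toolR(5.5,-15))
d=grab('wrist');keep(d,'w13');save(d,'w13.png')
E
```

```text
clock: 13.5
eef_pos: [783.4, 79.7, 14.0]
tool_rot: [-2.88, 0.001, 1.667]
force: [0.2, -0.3, 0.0]
width: 60.2
 t 13.5 now [783.4  79.7  14. ] -> shift [-0.01 -0.02  0.06] rot [-0.  0.  0.] dist 2.0 ik 0.0 [-0.15  1.25 -0.    0.76 -0.    1.39  1.52] F [ 0.2 -0.3  0. ] w 60.2
```

View pics/w13.png

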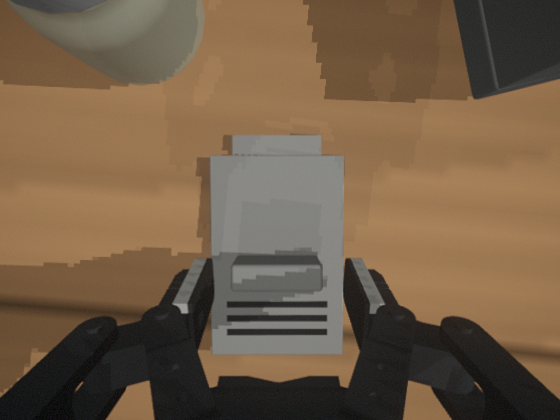

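```bash
python3 -m creep '0 0 0.02 0 0 0 0.7;0 0 0.02 0 0 0 0.7;0 0 0.02 0 0 0 0.7;0 0 0.02 0 0 0 0.7;0 0 0.02 0 0 0 0.7;0 0 0.02 0 0 0 0.7;0 0 0.02 0 0 0 0.7'
python3 - <<'E'
from fk import *
rows([782,79.4,12],toolR(5.5,-15))
d=grab('wrist');keep(d,'w14');save(d,'w14.png')
E
```

```text
clock: 14.13
eef_pos: [783.6, 79.5, 13.3]
tool_rot: [-2.88, 0.001, 1.667]
force: [1.5, 0.3, 6.2]
width: 38.2
 t 14.13 now [783.6  79.5  13.3] -> shift [ 0.   -0.03  0.04] rot [0. 0. 0.] dist 2.0 ik 0.0 [-0.15  1.25 -0.    0.76 -0.    1.39  1.52] F [1.5 0.3 6.2] w 38.2
```

View pics/w14.png

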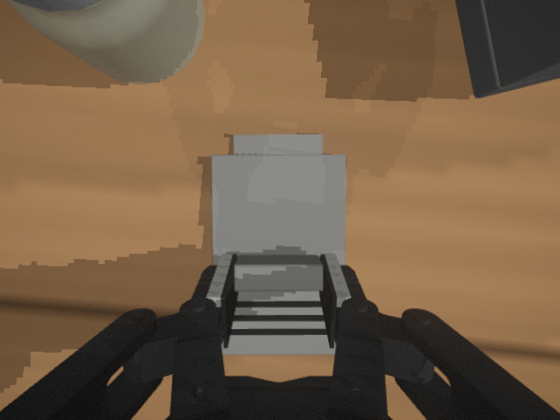

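Run:
```python
from fk import *
w=load('w14')
F_=atz(w,[(212,156.5),(346,155.5)],6);B=atz(w,[(215,354),(341,354)],6);T=atz(w,[(233,135),(323,135)],3.5);print(F_.round(1),B.round(1),T.round(1))
m1=F_.mean(0);m2=B.mean(0);print('mid',((m1+m2)/2).round(1),np.linalg.norm(m2-m1))
y=np.radians(5.5);X=np.array([np.cos(y),np.sin(y),0])
print('from front',(m1+50*X).round(1),'tongue',(T.mean(0)+60*X).round(1))
```

```text
[[733.3  42.5   6. ]
 [726.6 107.2   6. ]] [[830.9  52.6   6. ]
 [824.7 115.2   6. ]] [[721.7  51.4   3.5]
 [717.5  95.3   3.5]]
mid [778.9  79.4   6. ] 98.28854859358613
from front [779.7  79.6   6. ] tongue [779.3  79.1   3.5]
```

Run:
```python
from fk import *
C=np.eye(4);C[:3,:3]=R.from_euler('z',5.6,degrees=True).as_matrix();C[:3,3]=[779.2,79.4,3]
np.save('G2.npy',np.linalg.inv(Tool())@C)
rows([717,233,190],toolR(19.5,-15))
```

```text
t 14.18 now [783.6  79.5  13.3] -> shift [ 3.98 -2.39 -3.94] rot [  0.   -3.6 -13.5] dist 243.0 ik 0.0 [-0.37  1.02  0.    0.83  0.    1.56  1.55] F [ 1.3 -0.4  5.5] w 37.9
```

```bash
python3 -m creep '0 -0.12 -0.45 0 0 0 0.7;0 -0.25 -0.95 0 0 0 0.7;0 -0.5 -1.9 0 0 0 0.7;0.6 -1 -2.8 0 -1 -3 0.7;1.3 -1.4 -3.3 0 -1.5 -6 0.7;2 -1.8 -3.7 0 -2.5 -9 0.7;2.7 -2 -3.9 0 -3.6 -12 0.7;3.4 -2.2 -3.94 0 -3.6 -13.5 0.7;4 -2.4 -3.94 0 -3.6 -13.5 0.7;4 -2.4 -3.94 0 -3.6 -13.5 0.7'; python3 -m creep '0 0 0 0 0 0 0.7;0 0 0 0 0 0 0.7;0 0 0 0 0 0 0.7;0 0 0 0 0 0 0.7;0 0 0 0 0 0 0.7;0 0 0 0 0 0 0.7;0 0 0 0 0 0 0.7;0 0 0 0 0 0 0.7;0 0 0 0 0 0 0.7'
python3 - <<'E'
from fk import *
s=ctrl.read_state();print(s['qpos'].round(3),s['tool_rot'].round(3),abs(s['qd']).max())
d=grab('wrist');keep(d,'w15');save(d,'w15.png')
E
```

```text
clock: 15.02
eef_pos: [713.2, 243.2, 190.4]
tool_rot: [-2.88, -0.008, 1.919]
force: [-0.8, 0.6, -1.5]
width: 38.1
clock: 15.77
eef_pos: [715.8, 233.7, 188.6]
tool_rot: [-2.877, -0.0, 1.91]
force: [-0.5, 0.0, -1.8]
width: 38.1
[-0.516  1.061  0.516  0.836 -0.405  1.592  1.775] [-2.877 -0.     1.91 ] 0.0026551069821340785
```

View pics/w15.png

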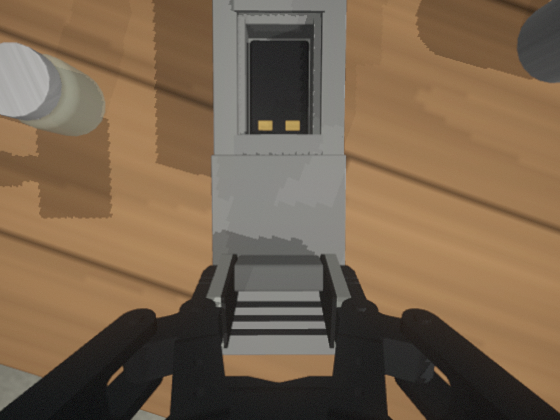

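Run:
```python
from fk import *
X=np.array([np.cos(np.radians(19.5)),np.sin(np.radians(19.5)),0])
rows(np.array([715.8,233.7,188.6])+75*X+[0,0,-8],toolR(19.5,-15))
```

```text
t 15.82 now [715.8 233.8 188.6] -> shift [-0.    1.86 -0.3 ] rot [-0.1 -0.  -0. ] dist 75.0 ik 1.8 [-0.31  1.32 -0.87  0.21  0.82  1.94  1.45] F [-0.7 -0.4 -0.8] w 38.1
```

Run:
```python
from fk import *
X=np.array([np.cos(np.radians(19.5)),np.sin(np.radians(19.5)),0])
for dx in (50,60,70):
  for dz in (0,-30,-50):
    for th in (-15,-12):
      e,q=ik(np.array([715.8,233.7,188.6])+dx*X+[0,0,dz],toolR(19.5,th),4,ctrl.read_state()['qpos']);print(dx,dz,th,round(e,1),q.round(2))
rows(np.array([715.8,233.7,188.6])+60*X+[0,0,-40],toolR(19.5,-13))
```

```text
50 0 -15 0.0 [-0.37  1.17  0.    0.48  0.    1.75  1.55]
50 0 -12 0.0 [-0.37  1.1   0.    0.62  0.    1.63  1.55]
50 -30 -15 0.0 [-0.37  1.18  0.    0.54  0.    1.69  1.55]
50 -30 -12 0.0 [-0.37  1.12  0.    0.66  0.    1.57  1.55]
50 -50 -15 0.0 [-0.37  1.19  0.    0.56  0.    1.65  1.55]
50 -50 -12 0.0 [-0.37  1.13  0.    0.69  0.    1.53  1.55]
60 0 -15 0.0 [-0.37  1.22  0.    0.37  0.    1.81  1.55]
60 0 -12 0.0 [-0.37  1.14  0.    0.54  0.    1.67  1.55]
60 -30 -15 0.0 [-0.37  1.22  0.    0.44  0.    1.74  1.55]
60 -30 -12 0.0 [-0.37  1.15  0.    0.59  0.    1.61  1.55]
60 -50 -15 0.0 [-0.37  1.23  0.    0.47  0.    1.7   1.55]
60 -50 -12 0.0 [-0.37  1.16  0.    0.62  0.    1.57  1.55]
70 0 -15 0.2 [-0.37  1.28  0.    0.21  0.    1.91  1.55]
70 0 -12 0.0 [-0.37  1.18  0.    0.45  0.    1.73  1.55]
70 -30 -15 0.0 [-0.37  1.27  0.    0.31  0.    1.82  1.55]
70 -30 -12 0.0 [-0.37  1.19  0.    0.5   0.    1.66  1.55]
70 -50 -15 0.0 [-0.37  1.28  0.    0.36  0.    1.77  1.55]
70 -50 -12 0.0 [-0.37  1.2   0.    0.54  0.    1.62  1.55]
 t 15.82 now [715.8 233.8 188.6] -> shift [-0.    1.71  0.57] rot [-2.1 -0.  -0. ] dist 72.0 ik 0.0 [-0.37  1.18  0.    0.56  0.    1.63  1.55] F [-0.7 -0.4 -0.8] w 38.1
```

```bash
python3 -m creep '0 0.4 0 -1 0 0 0.7;0 0.8 0 -2 0 0 0.7;0 1.27 -0.08 -2 0 0 0.7;0 1.27 -0.08 -2 0 0 0.7;0 1.27 -0.08 -2 0 0 0.7;0 1.27 -0.08 -2 0 0 0.7;0 1.27 -0.08 -2 0 0 0.7;0 1.27 -0.08 -2 0 0 0.7'
python3 - <<'E'
from fk import *
s=ctrl.read_state();print(s['qpos'].round(3),s['tool_rot'].round(3),abs(s['qd']).max())
d=grab('wrist');keep(d,'w16');save(d,'w16.png');save(d,'w16c.png',(200,0,360,165),4.5)
E
```

```text
clock: 16.48
eef_pos: [762.5, 250.4, 179.4]
tool_rot: [-2.913, -0.0, 1.91]
force: [-0.3, -1.2, -1.0]
width: 37.8
[-0.47   1.155  0.507  0.611 -0.43   1.668  1.725] [-2.913 -0.     1.91 ] 0.005358285872218621
```

View pics/w16.png

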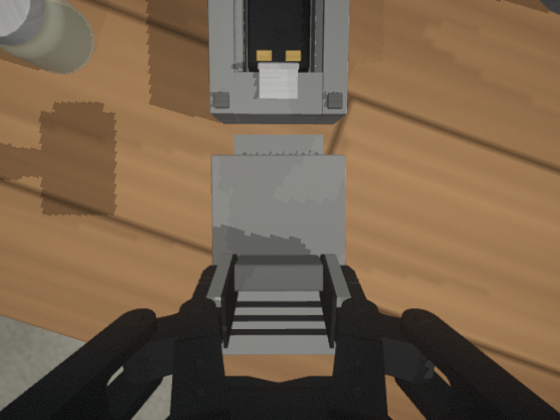

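View pics/w16c.png

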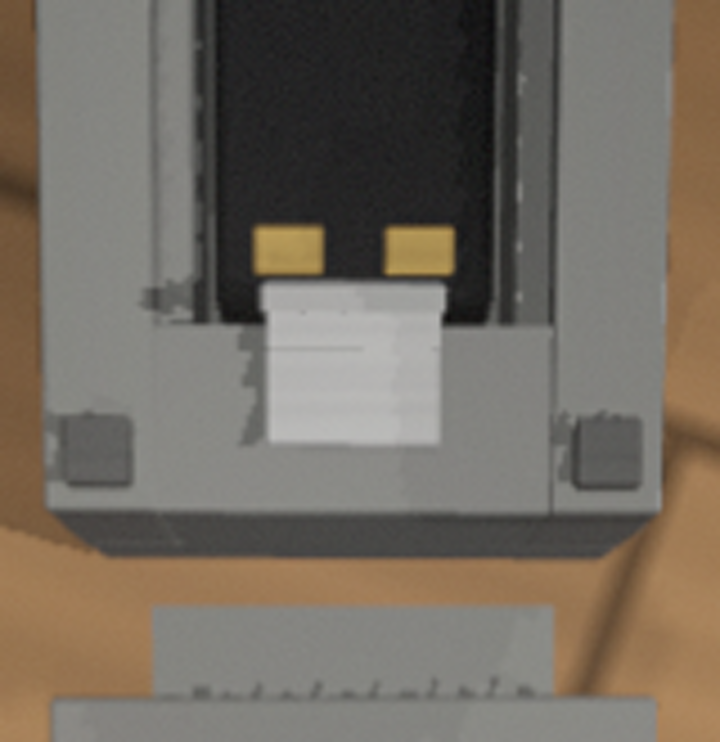

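Run:
```python
from fk import *
w=load('w16');c=lambda L:np.array(L)/4.5+[200,0]
P=atz(w,c([(48,513),(660,513)]),60);print('rear corners',P.round(1),np.linalg.norm(P[1]-P[0]).round(1)); B=atz(w,c([(152,325),(552,325)]),60);print('bay rear',B.round(1),np.linalg.norm(B[1]-B[0]).round(1))
S=atz(w,c([(38,0),(48,513),(155,0),(152,510),(556,0),(552,510),(675,0),(660,513)]),60)
for i in range(0,8,2):
    d=S[i]-S[i+1];print(np.degrees(np.arctan2(-d[1],-d[0])).round(2))
d=P[1]-P[0];print('yaw from rear',np.degrees(np.arctan2(-d[0],d[1])).round(2))
d=B[1]-B[0];print('yaw from bay rear',np.degrees(np.arctan2(-d[0],d[1])).round(2))
v=load('w15');save(v,'w15c.png',(200,0,360,165),4.5)
```

```text
rear corners [[693.4 168.9  60. ]
 [657.1 271.2  60. ]] 108.6
bay rear [[656.6 175.9  60. ]
 [633.2 242.   60. ]] 70.2
19.42
18.35
19.86
19.04
yaw from rear 19.5
yaw from bay rear 19.5
```

View pics/w15c.png

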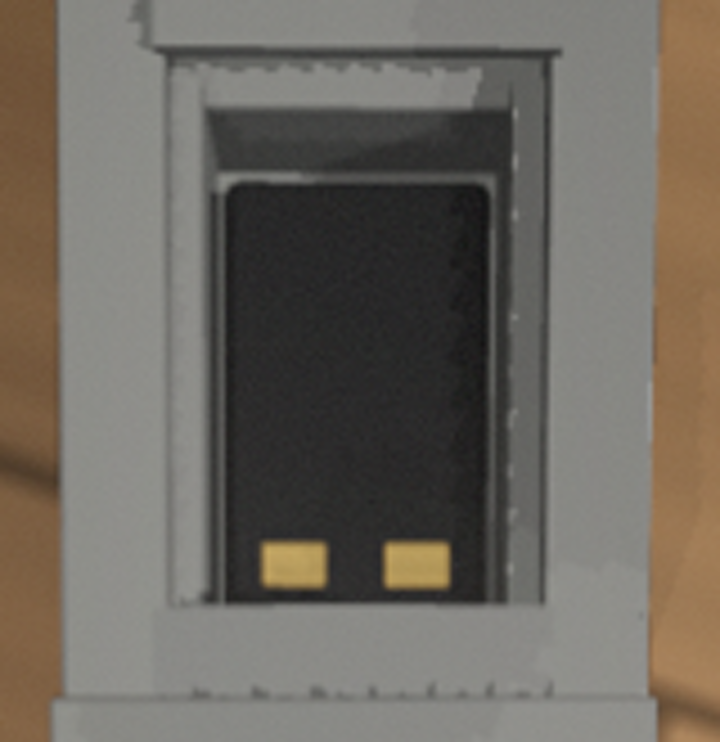

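Run:
```python
from fk import *
v=load('w15');c=lambda L:np.array(L)/4.5+[200,0]
for z in (59,63):
    L=atz(v,c([(155,48),(562,48)]),z);print(z,L.round(1),np.linalg.norm(L[1]-L[0]).round(1))
L=atz(v,c([(155,48),(562,48)]),63);d=L[1]-L[0];print(np.degrees(np.arctan2(-d[0],d[1])))
S=atz(v,c([(168,100),(168,600),(550,100),(546,600),(60,100),(64,690),(655,100),(648,690)]),60);print(S.round(1))
for i in range(0,8,2):
    d=S[i]-S[i+1];print(np.degrees(np.arctan2(-d[1],-d[0])).round(2))
y=np.radians(19.5);X=np.array([np.cos(y),np.sin(y),0]);Y=np.array([-np.sin(y),np.cos(y),0])
print('from lip',(L.mean(0)+53*X).round(1))
R_=np.array([[693.4,168.9,60],[657.1,271.2,60]]).mean(0);print('from rear',(R_-85*X).round(1))
B=np.array([[656.6,175.9,60],[633.2,242,60]]).mean(0);print('from bayrear',(B-53*X).round(1))
o=np.array([595,190,60]);print('side y:',((S-o)@Y).round(1))
```

```text
59 [[555.5 138.9  59. ]
 [530.8 208.9  59. ]] 74.2
63 [[557.3 140.   63. ]
 [532.8 209.   63. ]] 73.2
19.48641609619967
[[563.8 144.3  60. ]
 [648.8 173.7  60. ]
 [540.5 210.   60. ]
 [625.3 240.1  60. ]
 [570.4 125.8  60. ]
 [671.1 160.8  60. ]
 [534.2 228.   60. ]
 [634.6 263.7  60. ]]
19.03
19.55
19.16
19.58
from lip [595.  192.2  63. ]
from rear [595.1 191.7  60. ]
from bayrear [594.9 191.3  60. ]
side y: [-32.6 -33.4  37.   37.1 -52.3 -52.9  56.1  56.3]
```

```bash
cat >> fk.py <<'E'
SEAT=np.array([594.6,191.8,57.]);SY=19.45
def cov(phi,tx,tz,ty=0.,back=0.):
    Rs=R.from_euler('z',SY,degrees=True); r=Rs*R.from_euler('y',-phi,degrees=True)
    tip=SEAT+Rs.apply([tx,ty,tz]); C=np.eye(4);C[:3,:3]=r.as_matrix();C[:3,3]=tip+r.apply([60+back,0,1.25]);return C
def go(C,G='G2.npy',note=''):
    T=C@np.linalg.inv(np.load(G)); print(T[:3,3].round(1),R.from_matrix(T[:3,:3]).as_euler('xyz').round(3)); return rows(T[:3,3],T[:3,:3],note)
def where(G='G2.npy'):
    C=Tool()@np.load(G); Rs=R.from_euler('z',SY,degrees=True).as_matrix()
    t=Rs.T@((C@[-60,0,-1.25,1])[:3]-SEAT);m=Rs.T@(C[:3,3]-SEAT);r=Rs.T@((C@[50,0,0,1])[:3]-SEAT)
    print('tip',t.round(1),'mid',m.round(1),'rear',r.round(1),'tilt',np.degrees(np.arcsin(C[2,0])).round(1),'yaw',np.degrees(np.arctan2(C[1,0],C[0,0])).round(2))
E
python3 - <<'E'
from fk import *
go(cov(24,-58,-4.2,back=70)); go(cov(24,-58,-4.2,back=20));go(cov(24,-58,-4.2))
E
```

```text
[651.4 211.5 118. ] [2.984 0.    1.909]
 t 16.53 now [762.5 250.5 179.4] -> shift [ 0.   -2.52  2.16] rot [-22.1  -0.    0.1] dist 133.0 ik 0.0 [-0.36  0.72 -0.    1.68 -0.    0.58  1.56] F [ 0.6 -0.6 -2. ] w 38.0
[608.3 196.3  97.7] [2.984 0.    1.909]
 t 16.53 now [762.5 250.5 179.4] -> shift [ 0.   -3.52  2.92] rot [-22.1  -0.    0.1] dist 183.0 ik 0.0 [-0.36  0.7  -0.    1.82 -0.    0.46  1.56] F [ 0.6 -0.6 -2. ] w 38.0
[591.1 190.2  89.5] [2.984 0.    1.909]
 t 16.53 now [762.5 250.5 179.4] -> shift [ 0.   -3.92  3.22] rot [-22.1  -0.    0.1] dist 203.0 ik 0.0 [-0.36  0.69 -0.01  1.88 -0.    0.42  1.56] F [ 0.6 -0.6 -2. ] w 38.0
```

```bash
python3 -m creep '0 -0.3 0 -6 0 0 0.7;0 -0.7 0.2 -12 0 0 0.7;0 -1.2 0.5 -18 0 0 0.7;0 -1.7 1.1 -22 0 0 0.7;0 -2.2 1.7 -22 0 0 0.7;0 -2.52 2.16 -22 0 0 0.7;0 -2.52 2.16 -22 0 0 0.7;0 -2.52 2.16 -22 0 0 0.7;0 -2.52 2.16 -22 0 0 0.7;0 -2.52 2.16 -22 0 0 0.7'
python3 - <<'E'
from fk import *
s=ctrl.read_state();print(s['qpos'].round(3),s['tool_rot'].round(3),abs(s['qd']).max());where()
go(cov(24,-58,-4.2,back=15))
d=grab('wrist');keep(d,'w17');save(d,'w17.png')
E
```

```text
clock: 17.37
eef_pos: [653.8, 212.1, 119.0]
tool_rot: [2.983, -0.0, 1.911]
force: [-0.3, -0.1, -2.4]
width: 38.0
[-0.614  0.784  0.441  1.681 -0.543  0.632  2.022] [ 2.983 -0.     1.911] 0.02299113095305967
tip [ 8.4 -0.4 25.2] mid [62.7 -0.2 50.8] rear [ 1.084e+02 -1.000e-01  7.120e+01] tilt 24.1 yaw 19.6
[604.  194.7  95.6] [2.984 0.    1.909]
 t 17.37 now [653.8 212.1 119. ] -> shift [ 0.01 -1.39  0.37] rot [ 0.1 -0.   0.1] dist 58.0 ik 0.0 [-0.36  0.7  -0.    1.83 -0.    0.45  1.56] F [-0.3 -0.1 -2.4] w 38.0
```

View pics/w17.png

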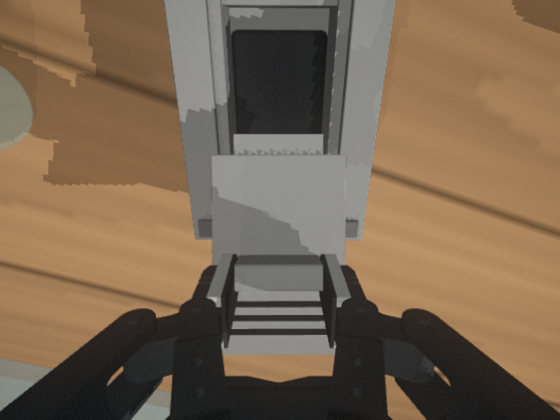

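```bash
python3 -m creep '0 -0.35 0.1 0 0 0 0.7;0 -0.7 0.19 0 0 0 0.7;0 -1.05 0.28 0 0 0 0.7;0 -1.39 0.37 0 0 0 0.7;0 -1.39 0.37 0 0 0 0.7;0 -1.39 0.37 0 0 0 0.7;0 -1.39 0.37 0 0 0 0.7;0 -1.39 0.37 0 0 0 0.7'
python3 - <<'E'
from fk import *
s=ctrl.read_state();print(s['qpos'].round(3),s['force'].round(1),abs(s['qd']).max());where()
go(cov(24,-58,-4.2))
d=grab('wrist');keep(d,'w18');save(d,'w18.png');save(d,'w18c.png',(200,60,360,200),5)
E
```

```text
clock: 18.08
eef_pos: [604.1, 194.3, 94.8]
tool_rot: [2.984, 0.0, 1.911]
force: [0.6, 0.4, -1.4]
width: 37.9
[-0.598  0.752  0.386  1.844 -0.581  0.491  2.085] [ 0.6  0.4 -1.4] 0.011784434701974546
tip [-44.4  -0.6   1.1] mid [ 9.9 -0.5 26.6] rear [55.6 -0.4 47. ] tilt 24.0 yaw 19.58
[591.1 190.2  89.5] [2.984 0.    1.909]
 t 18.08 now [604.1 194.3  94.8] -> shift [ 0.01 -0.36  0.08] rot [-0.  -0.   0.1] dist 15.0 ik 0.0 [-0.36  0.69 -0.01  1.88 -0.    0.42  1.56] F [ 0.6  0.4 -1.4] w 37.9
```

View pics/w18c.png

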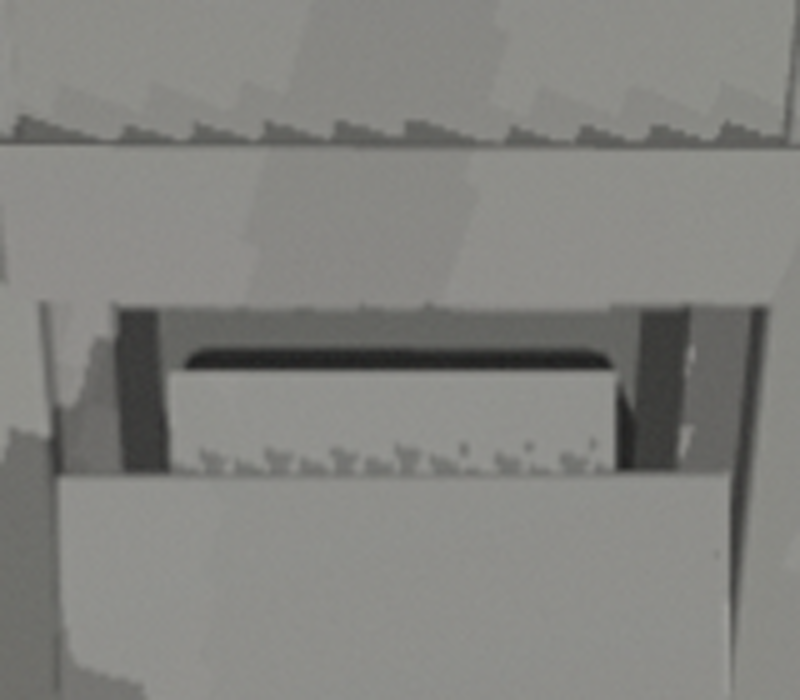

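```bash
python3 -m creep '0.03 -0.06 0.02 0 0 0 0.7;0.03 -0.14 0.03 0 0 0 0.7;0.03 -0.22 0.05 0 0 0 0.7;0.03 -0.3 0.07 0 0 0 0.7;0.03 -0.36 0.08 0 0 0 0.7;0.03 -0.36 0.08 0 0 0 0.7;0.03 -0.36 0.08 0 0 0 0.7;0.03 -0.36 0.08 0 0 0 0.7'
python3 - <<'E'
from fk import *
s=ctrl.read_state();print(s['qpos'].round(3),s['force'].round(1),abs(s['qd']).max());where()
go(cov(24,-58,-4.2))
d=grab('wrist');keep(d,'w19');save(d,'w19c.png',(200,60,360,200),5)
E
```

```text
clock: 18.8
eef_pos: [588.9, 190.2, 88.7]
tool_rot: [2.987, -0.0, 1.911]
force: [1.5, 0.7, -1.9]
width: 37.9
[-0.592  0.744  0.368  1.888 -0.592  0.453  2.1  ] [ 1.5  0.7 -1.9] 0.0025007667914193773
tip [-60.2   0.6  -4.9] mid [-5.8  0.7 20.5] rear [39.9  0.8 40.7] tilt 23.8 yaw 19.55
[591.1 190.2  89.5] [2.984 0.    1.909]
 t 18.8 now [588.9 190.2  88.7] -> shift [-0.02  0.05 -0.01] rot [-0.2 -0.   0.1] dist 2.0 ik 0.0 [-0.36  0.69 -0.01  1.88 -0.    0.42  1.56] F [ 1.5  0.7 -1.9] w 37.9
```

View pics/w19c.png

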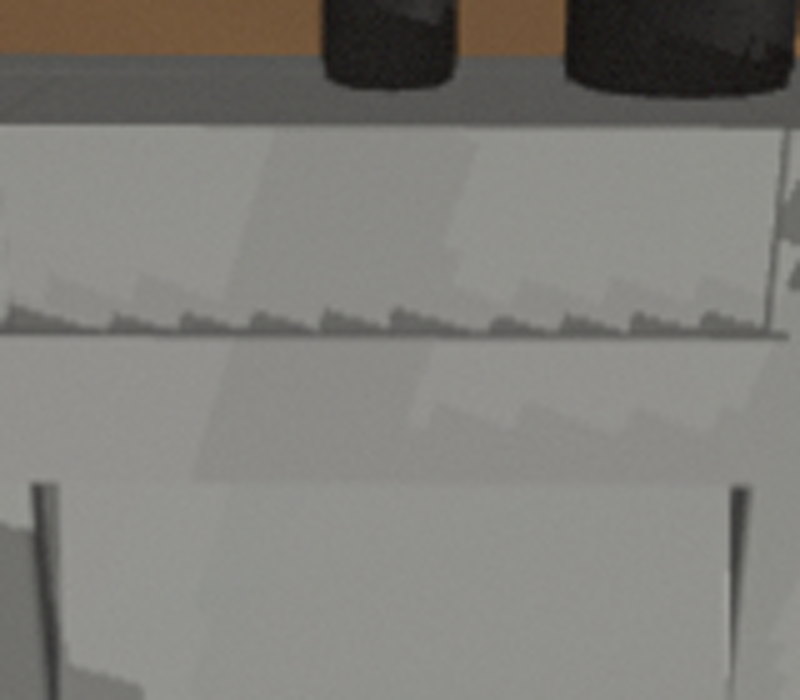

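Run:
```python
from fk import *
for phi,tx,tz in ((18,-59.5,-3.8),(12,-59.5,-3),(8,-59.7,-2.4),(4,-60,-1.8),(2,-60,-1.5)): go(cov(phi,tx,tz,ty=.6),note=str(phi))
```

```text
[592.8 191.4  84.1] [3.089 0.    1.909]
18 t 18.85 now [588.9 190.2  88.7] -> shift [-0.    0.08  0.13] rot [ 5.8 -0.   0.1] dist 6.0 ik 0.0 [-0.36  0.74 -0.    1.77 -0.    0.58  1.56] F [ 0.4  0.2 -1.1] w 37.9
[595.6 192.4  78.7] [-3.09   0.     1.909]
12 t 18.85 now [588.9 190.2  88.7] -> shift [-0.    0.14  0.27] rot [11.8 -0.   0.1] dist 12.0 ik 0.0 [-0.36  0.79  0.    1.66  0.    0.74  1.55] F [ 0.4  0.2 -1.1] w 37.9
[596.9 192.9  75. ] [-3.02   0.     1.909]
8 t 18.85 now [588.9 190.2  88.7] -> shift [-0.    0.15  0.37] rot [15.8 -0.   0.1] dist 16.0 ik 0.0 [-0.37  0.83  0.    1.58  0.    0.85  1.55] F [ 0.4  0.2 -1.1] w 37.9
[597.8 193.2  71.2] [-2.950e+00  1.000e-03  1.909e+00]
4 t 18.85 now [588.9 190.2  88.7] -> shift [-0.    0.16  0.47] rot [19.8 -0.   0.1] dist 20.0 ik 0.0 [-0.37  0.88  0.    1.51  0.    0.95  1.55] F [ 0.4  0.2 -1.1] w 37.9
[598.3 193.4  69.3] [-2.915e+00  1.000e-03  1.909e+00]
2 t 18.85 now [588.9 190.2  88.7] -> shift [-0.    0.17  0.52] rot [21.8 -0.   0.1] dist 22.0 ik 0.0 [-0.37  0.9   0.    1.47  0.    1.    1.55] F [ 0.4  0.2 -1.1] w 37.9
```

```bash
python3 -m creep '0 0.03 0.04 2 0 0 0.7;0 0.05 0.08 4 0 0 0.7;0 0.08 0.13 6 0 0 0.7;0 0.1 0.18 8 0 0 0.7;0 0.12 0.23 10 0 0 0.7;0 0.14 0.27 12 0 0 0.7;0 0.14 0.27 12 0 0 0.7;0 0.14 0.27 12 0 0 0.7;0 0.14 0.27 12 0 0 0.7'
python3 - <<'E'
from fk import *
s=ctrl.read_state();print(s['qpos'].round(3),s['force'].round(1),abs(s['qd']).max());where()
for phi,tx,tz in ((8,-59.7,-2.4),(4,-60,-1.8),(2,-60,-1.5),(0,-60,-1.25),(0,-60,-4)): go(cov(phi,tx,tz,ty=.6),note=str(phi))
d=grab('wrist');keep(d,'w20');save(d,'w20.png')
E
```

```text
clock: 19.6
eef_pos: [595.0, 192.3, 78.7]
tool_rot: [-3.087, -0.0, 1.91]
force: [0.4, -0.4, -1.9]
width: 38.5
[-0.625  0.857  0.468  1.663 -0.492  0.8    1.982] [ 0.4 -0.4 -1.9] 0.008100632467796203
tip [-60.2   0.6  -2.8] mid [-1.7  0.7 10.7] rear [47.2  0.8 20.9] tilt 11.8 yaw 19.53
[596.9 192.9  75. ] [-3.02   0.     1.909]
8 t 19.6 now [595.  192.3  78.7] -> shift [-0.    0.05  0.09] rot [ 3.8 -0.   0.1] dist 4.0 ik 0.0 [-0.37  0.83  0.    1.58  0.    0.85  1.55] F [ 0.4 -0.4 -1.9] w 38.5
[597.8 193.2  71.2] [-2.950e+00  1.000e-03  1.909e+00]
4 t 19.6 now [595.  192.3  78.7] -> shift [-0.    0.08  0.18] rot [ 7.8 -0.   0.1] dist 8.0 ik 0.0 [-0.37  0.88  0.    1.51  0.    0.95  1.55] F [ 0.4 -0.4 -1.9] w 38.5
[598.3 193.4  69.3] [-2.915e+00  1.000e-03  1.909e+00]
2 t 19.6 now [595.  192.3  78.7] -> shift [-0.    0.1   0.23] rot [ 9.8 -0.   0.1] dist 10.0 ik 0.0 [-0.37  0.9   0.    1.47  0.    1.    1.55] F [ 0.4 -0.4 -1.9] w 38.5
[598.7 193.5  67.3] [-2.880e+00  1.000e-03  1.909e+00]
0 t 19.6 now [595.  192.3  78.7] -> shift [-0.    0.11  0.28] rot [11.8 -0.   0.1] dist 12.0 ik 0.0 [-0.37  0.92  0.    1.43  0.    1.05  1.55] F [ 0.4 -0.4 -1.9] w 38.5
[598.7 193.5  64.5] [-2.880e+00  1.000e-03  1.909e+00]
0 t 19.6 now [595.  192.3  78.7] -> shift [-0.    0.12  0.35] rot [11.8 -0.   0.1] dist 15.0 ik 0.0 [-0.37  0.92  0.    1.43  0.    1.05  1.55] F [ 0.4 -0.4 -1.9] w 38.5
```

View pics/w20.png

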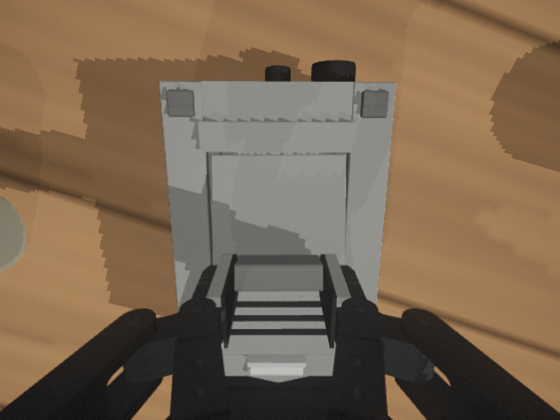

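Hooked under the lip and aligned with the bay; the catch shows behind the rear edge at about (278,368). Pivoting down further.

```bash
python3 -m creep '0 0.03 0.05 2 0 0 0.7;0 0.05 0.09 4 0 0 0.7;0 0.07 0.14 6 0 0 0.7;0 0.08 0.18 8 0 0 0.7;0 0.09 0.21 9 0 0 0.7;0 0.1 0.23 10 0 0 0.7;0 0.1 0.23 10 0 0 0.7;0 0.1 0.23 10 0 0 0.7'
python3 - <<'E'
from fk import *
s=ctrl.read_state();print(s['force'].round(1),s['torque'].round(2),abs(s['qd']).max());where()
d=grab('wrist');keep(d,'w21');save(d,'w21.png')
go(cov(0,-60,-1.25,ty=.6))
go(cov(0,-60,-5,ty=.6))
E
```

```text
clock: 20.32
eef_pos: [598.1, 193.5, 69.3]
tool_rot: [-2.912, -0.001, 1.91]
force: [-1.7, -0.4, -1.7]
width: 37.8
[-1.7 -0.4 -1.7] [ 0.04 -0.07 -0.04] 0.009844379976157662
tip [-60.2   0.7  -1.3] mid [-0.2  0.8  1.8] rear [49.7  0.9  3.4] tilt 1.8 yaw 19.52
[598.7 193.5  67.3] [-2.880e+00  1.000e-03  1.909e+00]
 t 20.37 now [598.1 193.5  69.4] -> shift [-0.    0.03  0.05] rot [ 1.8 -0.1  0.1] dist 2.0 ik 0.0 [-0.37  0.92  0.    1.43  0.    1.05  1.55] F [-1.  -0.5 -1.9] w 38.0
[598.7 193.5  63.5] [-2.880e+00  1.000e-03  1.909e+00]
 t 20.37 now [598.1 193.5  69.4] -> shift [-0.    0.05  0.14] rot [ 1.8 -0.1  0.1] dist 6.0 ik 0.0 [-0.37  0.93  0.    1.43  0.    1.05  1.55] F [-1.  -0.5 -1.9] w 38.0
```

View pics/w21.png

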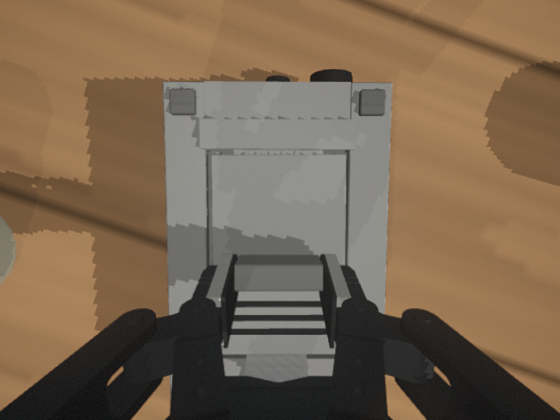

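Nearly level, with little force; now press down to snap it.

```bash
python3 -m creep '0 0.02 0.03 1 0 0 0.7;0 0.03 0.06 2 0 0 0.7;0 0.03 0.1 2.5 0 0 0.7;0 0.04 0.14 3 0 0 0.7;0 0.04 0.18 3 0 0 0.7;0 0.04 0.18 3 0 0 0.7;0 0.04 0.18 3 0 0 0.7'
python3 - <<'E'
from fk import *
s=ctrl.read_state();print(s['force'].round(1),s['torque'].round(2),abs(s['qd']).max());where()
d=grab('wrist');keep(d,'w22');save(d,'w22c.png',(200,230,360,400),4.5)
E
```

```text
clock: 20.95
eef_pos: [599.2, 193.9, 67.1]
tool_rot: [-2.861, -0.001, 1.91]
force: [-5.1, 0.2, 23.8]
width: 38.3
[-5.1  0.2 23.8] [-0.38  1.99 -0.19] 0.004746498895383724
tip [-59.6   0.8  -0.2] mid [ 0.4  0.9 -0.1] rear [50.4  0.9 -1.1] tilt -1.1 yaw 19.54
```

View pics/w22c.png

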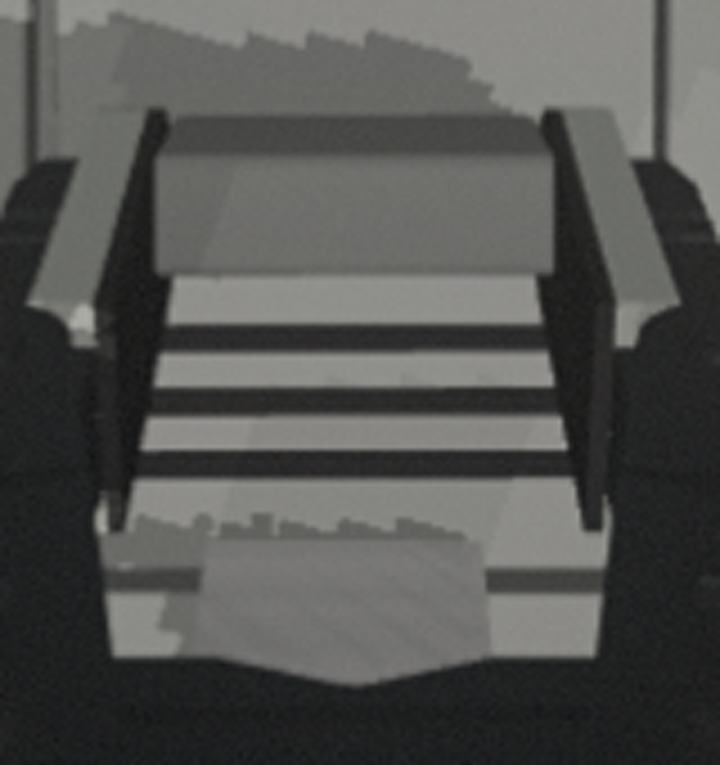

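```bash
python3 -m creep '0 -0.02 -0.06 -2 0 0 0.7;0 -0.02 -0.1 -2 0 0 0.7;0 -0.02 -0.1 -2 0 0 0.3;0 -0.02 -0.1 -2 0 0 0.3;0 -0.02 -0.1 -2 0 0 0.3;0 -0.02 -0.1 -2 0 0 0.3;0 -0.02 -0.5 -2 0 0 0.3;0 -0.02 -1.2 -2 0 0 0.3;0 -0.02 -2 -2 0 0 0.3;0 -0.02 -2 -2 0 0 0.3'; python3 -m creep '0 0.8 -1 0 0 0 0.3;0 1.6 -2 0 0 0 0.3;0 2 -2 0 0 0 0.3;0 2 -2 0 0 0 0.3;0 2 -2 0 0 0 0.3;0 2 -2 0 0 0 0.3;0 2 -2 0 0 0 0.3;0 2 -2 0 0 0 0.3'
python3 - <<'E'
from fk import *
s=ctrl.read_state();print(s['qpos'].round(3),s['tool_rot'].round(3),s['force'].round(1),abs(s['qd']).max())
d=grab('wrist');keep(d,'w23');save(d,'w23.png');save(d,'w23c.png',(180,60,380,320),2.3)
d=grab('scene');save(d,'s23.png',(260,160,400,270),5)
E
```

```text
clock: 21.83
eef_pos: [624.0, 201.5, 144.4]
tool_rot: [-2.906, 0.001, 1.911]
force: [1.2, 0.3, 1.5]
width: 59.9
clock: 22.5
eef_pos: [709.4, 232.9, 196.7]
tool_rot: [-2.893, -0.001, 1.91]
force: [0.3, -0.5, -0.2]
width: 60.0
[-0.528  1.03   0.52   0.885 -0.403  1.562  1.783] [-2.893e+00 -1.000e-03  1.910e+00] [ 0.3 -0.5 -0.2] 0.009708946902099704
```

View pics/w23.png

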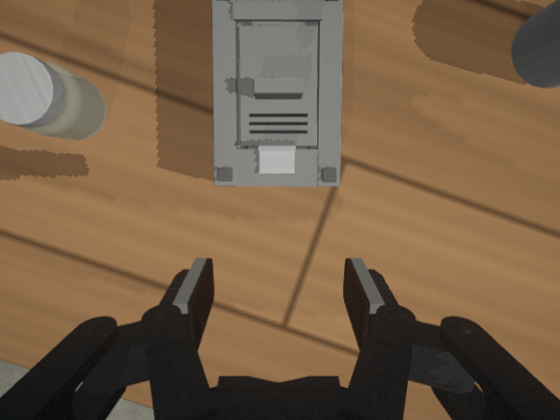

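View pics/s23.png

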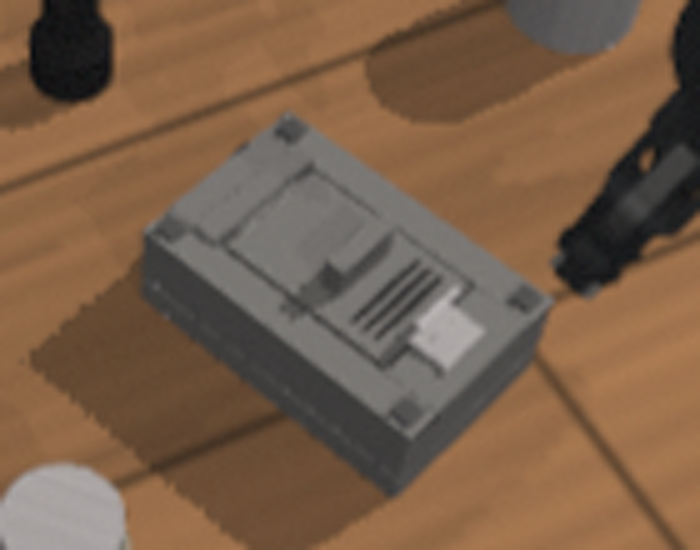

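Run:
```python
from fk import *
w=grab('wrist');keep(w,'w24');save(w,'w24c.png',(205,0,350,195),4)
a=grab('top')
for th in ['mug_mid','jar_mid','torch_mid','meter_mid']:
    print(th,[(np.round(q['rect']),round(q['score'],2)) for q in ctrl.boxes_of('top',th)[:1]])
```

```text
mug_mid [(array([ 91., 280., 103., 286.]), 0.55)]
jar_mid [(array([298., 159., 325., 191.]), 0.98)]
torch_mid [(array([246., 299., 269., 322.]), 0.87)]
meter_mid [(array([417., 273., 452., 317.]), 0.56)]
```

View pics/w24c.png

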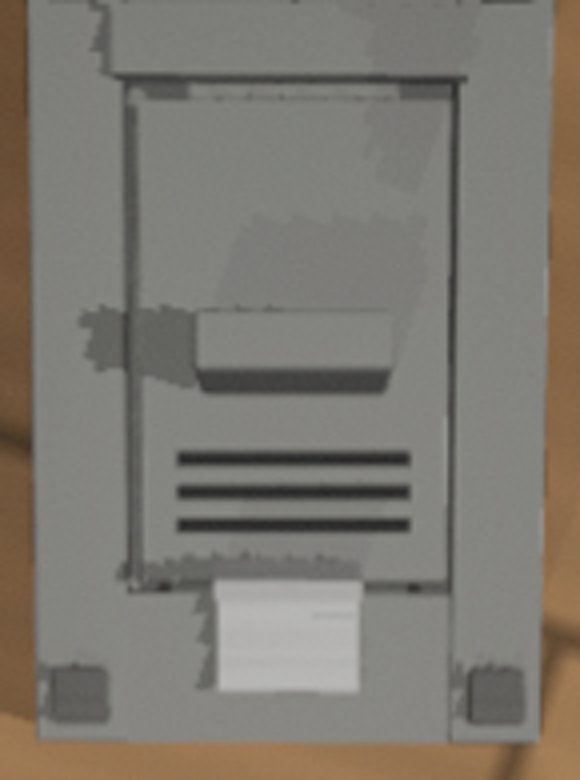

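Run:
```python
from fk import *
Rs=R.from_euler('z',SY,degrees=True)
for n,off,k in (('w24',(205,0),4),('w16',(200,0),4.5),('w22',(200,230),4.5)):
    w=load(n)
    S=lambda p:(proj(w,SEAT+Rs.apply(p))-off)*k
    print(n,'nose0',S([[46,-15,4],[46,15,4]]).round(),'nose6',S([[52,-15,4],[52,15,4]]).round(),'bayrear',S([[53,-35,3],[53,35,3]]).round(),'lip',S([[-53,0,6]]).round(),'boxrear',S([[85,-55,3],[85,55,3]]).round(),'coverrear',S([[50,-33,3],[50,33,3]]).round(),'coverrear+5',S([[50,-33,8],[50,33,8]]).round(),'ribtop',S([[-1,-20,25],[-1,20,25],[11,20,25]]).round(),'coverfront',S([[-50,-33,3],[-50,33,3]]).round(),'ventrange')
```

```text
w24 nose0 [[219. 559.]
 [359. 560.]] nose6 [[220. 588.]
 [359. 588.]] bayrear [[127. 593.]
 [452. 593.]] lip [[290.  73.]] boxrear [[ 36. 741.]
 [542. 742.]] coverrear [[136. 579.]
 [443. 579.]] coverrear+5 [[133. 576.]
 [445. 576.]] ribtop [[187. 304.]
 [391. 304.]
 [391. 367.]] coverfront [[132.  95.]
 [447.  95.]] ventrange
w16 nose0 [[269. 281.]
 [442. 281.]] nose6 [[270. 316.]
 [441. 317.]] bayrear [[156. 324.]
 [555. 324.]] lip [[ 356. -348.]] boxrear [[ 45. 510.]
 [665. 511.]] coverrear [[167. 306.]
 [544. 306.]] coverrear+5 [[164. 297.]
 [547. 297.]] ribtop [[229. -76.]
 [483. -75.]
 [483.   6.]] coverfront [[ 159. -316.]
 [ 553. -316.]] ventrange
w22 nose0 [[208. 536.]
 [482. 536.]] nose6 [[208. 590.]
 [482. 591.]] bayrear [[ 28. 595.]
 [663. 596.]] lip [[ 346. -374.]] boxrear [[-154.  885.]
 [ 844.  886.]] coverrear [[ 46. 568.]
 [645. 569.]] coverrear+5 [[ 36. 591.]
 [654. 592.]] ribtop [[134. 150.]
 [555. 150.]
 [555. 276.]] coverfront [[  41. -343.]
 [ 651. -342.]] ventrange
```

Run:
```python
from fk import *
Rs=R.from_euler('z',SY,degrees=True)
p=SEAT+Rs.apply([26,0,0]);
rows([p[0],p[1],95],toolR(SY,-8))
rows([p[0],p[1],62],toolR(SY,-8))
```

```text
t 22.9 now [710.5 233.3 197.3] -> shift [-0.01 -1.73  3.07] rot [-6.1 -0.   0. ] dist 141.0 ik 0.0 [-0.37  0.85  0.    1.48  0.    0.95  1.55] F [-0.  -0.3  0. ] w 59.3
 t 22.9 now [710.5 233.3 197.3] -> shift [-0.01 -1.53  3.87] rot [-6.1 -0.   0. ] dist 167.0 ik 0.0 [-0.37  0.89  0.    1.49  0.    0.9   1.55] F [-0.  -0.3  0. ] w 59.3
```

```bash
python3 -m creep '0 -0.6 0.3 -2 0 0 1;0 -1.2 0.6 -4 0 0 1;0 -1.73 0.9 -6 0 0 1;0 -1.73 1.4 -6 0 0 1;0 -1.73 2 -6 0 0 1;0 -1.73 2.6 -6 0 0 1;0 -1.73 3.07 -6 0 0 1;0 -1.73 3.07 -6 0 0 1;0 -1.73 3.07 -6 0 0 1;0 -1.73 3.07 -6 0 0 1'
python3 - <<'E'
from fk import *
Rs=R.from_euler('z',SY,degrees=True)
p=SEAT+Rs.apply([26,0,0]);
rows([p[0],p[1],62],toolR(SY,-8))
w=grab('wrist');keep(w,'w25');save(w,'w25.png')
E
```

```text
clock: 23.73
eef_pos: [620.3, 201.0, 96.2]
tool_rot: [-3.002, 0.0, 1.911]
force: [0.7, 0.4, -0.2]
width: 0.0
 t 23.73 now [620.3 201.   96.2] -> shift [-0.    0.09  0.85] rot [0. 0. 0.] dist 34.0 ik 0.0 [-0.37  0.89  0.    1.49  0.    0.9   1.55] F [ 0.7  0.4 -0.2] w 0.0
```

View pics/w25.png

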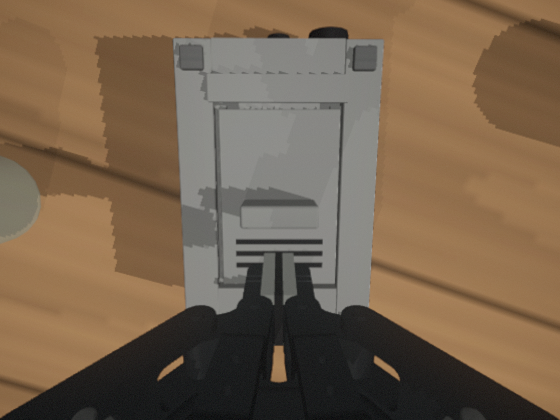

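```bash
python3 -m creep '0 0.03 0.3 0 0 0 1;0 0.06 0.6 0 0 0 1;0 0.08 0.75 0 0 0 1;0 0.09 0.82 0 0 0 1;0 0.09 0.86 0 0 0 1;0 0.09 0.9 0 0 0 1;0 0.09 0.92 0 0 0 1;0 0.09 0.92 0 0 0 1'
python3 - <<'E'
from fk import *
s=ctrl.read_state();print(s['force'].round(1),s['torque'].round(2),s['eef_pos'].round(1))
w=grab('wrist');keep(w,'w26');save(w,'w26c.png',(190,160,370,340),4)
E
```

```text
clock: 24.45
eef_pos: [616.9, 200.4, 60.8]
tool_rot: [-2.998, -0.002, 1.91]
force: [-5.4, -0.4, 18.1]
width: 0.2
[-5.4 -0.4 18.1] [-0.12  1.64 -0.07] [616.9 200.4  60.8]
```

View pics/w26c.png

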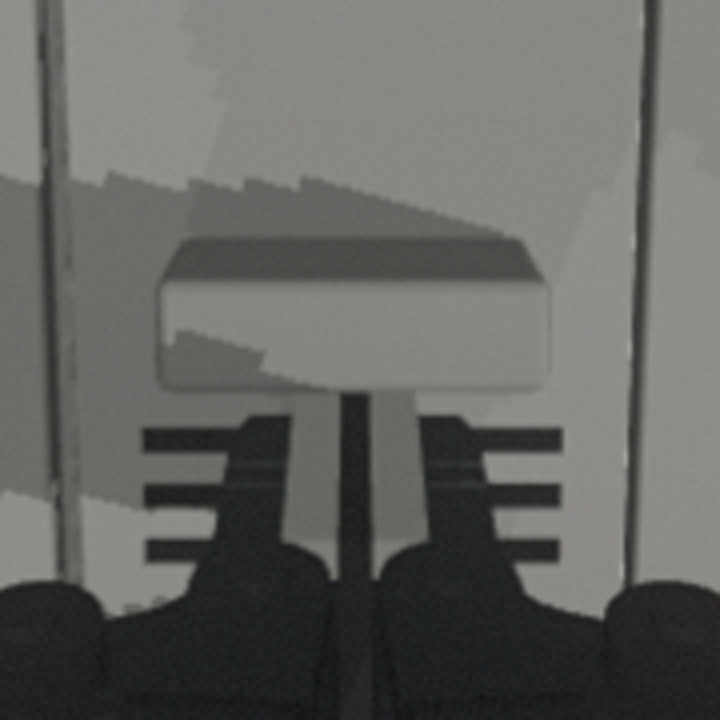

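```bash
python3 -m creep '0 0 -0.2 0 0 0 1;0 0.05 -0.6 0 0 0 1;0 0.05 -1.2 0 0 0 1;0 0.4 -2 0 0 0 1;0 1.2 -2.6 0 0 0 1;0 2 -3 3 0 0 1;0 2.2 -3.2 6 0 0 1;0 2.2 -3.2 6 0 0 1;0 2.2 -3.2 6 0 0 1;0 2.2 -3.2 6 0 0 1'; python3 -m creep '0 0 0 0 0 0 0.3;0 0 0 0 0 0 0.3;0 0 0 0 0 0 0.3;0 0 0 0 0 0 0.3;0 0 0 0 0 0 0.3;0 0 0 0 0 0 0.3';python3 - <<'E'
from fk import *
s=ctrl.read_state();print(s['force'].round(1),s['eef_pos'].round(1),s['qpos'].round(2))
w=grab('wrist');keep(w,'w27');save(w,'w27.png');
Rs=R.from_euler('z',SY,degrees=True)
S=lambda p:((proj(w,SEAT+Rs.apply(p))-(205,0))*4).round()
save(w,'w27c.png',(205,0,350,195),4)
print('nose0',S([[46,-15,4]]),'nose5',S([[51,-15,4]]),'bayrear',S([[53,-35,3],[53,35,3]]),'coverrear',S([[50,33,3]]),'ribtop',S([[-1,-20,25],[-1,20,25],[11,20,25]]),'box',S([[85,-55,3],[85,55,3]]),'front',S([[-50,-33,3],[-50,33,3]]))
E
```

```text
clock: 25.33
eef_pos: [715.8, 234.5, 170.8]
tool_rot: [-2.893, 0.0, 1.909]
force: [0.1, -0.1, 0.2]
width: 0.2
clock: 25.83
eef_pos: [716.5, 235.5, 172.7]
tool_rot: [-2.895, -0.0, 1.911]
force: [0.0, 0.4, 0.6]
width: 59.8
[0.  0.4 0.6] [716.5 235.5 172.7] [-0.52  1.06  0.51  0.88 -0.41  1.54  1.78]
nose0 [[213. 507.]] nose5 [[213. 533.]] bayrear [[112. 544.]
 [467. 544.]] coverrear [[457. 529.]] ribtop [[177. 219.]
 [402. 220.]
 [402. 289.]] box [[ 13. 706.]
 [566. 707.]] front [[117.  -6.]
 [464.  -5.]]
```

View pics/w27c.png

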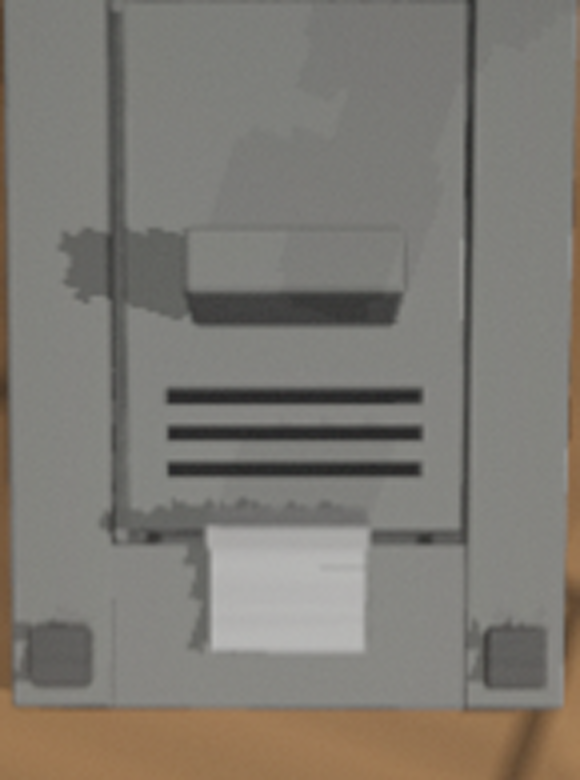

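Run:
```python
from fk import *
Rs=R.from_euler('z',SY,degrees=True)
p=SEAT+Rs.apply([70,0,0]);
rows([p[0],p[1],120],toolR(SY,-14))
```

```text
t 25.88 now [716.6 235.5 172.5] -> shift [-0.01 -1.12  1.64] rot [-0.1 -0.   0. ] dist 79.0 ik 0.0 [-0.37  0.95  0.    1.19  0.    1.25  1.55] F [ 0.3 -0.4  0.2] w 59.9
```

```bash
python3 -m creep '0 -0.4 0.5 0 0 0 0;0 -0.8 1 0 0 0 0;0 -1.12 1.4 0 0 0 0;0 -1.12 1.64 0 0 0 0;0 -1.12 1.64 0 0 0 0;0 -1.12 1.64 0 0 0 0;0 -1.12 1.64 0 0 0 0;0 -1.12 1.64 0 0 0 0'
python3 - <<'E'
from fk import *
s=ctrl.read_state();print(s['force'].round(1),s['eef_pos'].round(1),s['qpos'].round(2),abs(s['qd']).max())
w=grab('wrist');keep(w,'w28');save(w,'w28.png');
Rs=R.from_euler('z',SY,degrees=True)
S=lambda p:((proj(w,SEAT+Rs.apply(p))-(180,120))*4).round()
save(w,'w28c.png',(180,120,380,310),4)
print('nose0',S([[46,-15,4]]),'nose5',S([[51,-15,4]]),'bayrear',S([[53,-35,3],[53,35,3]]),'coverrear',S([[50,-33,3],[50,33,3]]),'ribtop',S([[-1,-20,25],[-1,20,25],[11,20,25]]),'box',S([[85,-55,3],[85,55,3]]),'front',S([[-50,-33,3],[-50,33,3]]))
E
```

```text
clock: 26.55
eef_pos: [662.1, 215.8, 120.4]
tool_rot: [-2.897, 0.0, 1.911]
force: [-0.5, 0.2, 0.6]
width: 85.4
[-0.5  0.2  0.6] [662.1 215.8 120.4] [-0.57  1.    0.51  1.18 -0.41  1.31  1.85] 0.009615366557183855
nose0 [[298. 341.]] nose5 [[298. 372.]] bayrear [[175. 384.]
 [608. 384.]] coverrear [[187. 365.]
 [596. 366.]] ribtop [[251.  24.]
 [532.  24.]
 [531. 109.]] box [[ 54. 579.]
 [728. 580.]] front [[ 180. -275.]
 [ 605. -275.]]
```

View pics/w28c.png

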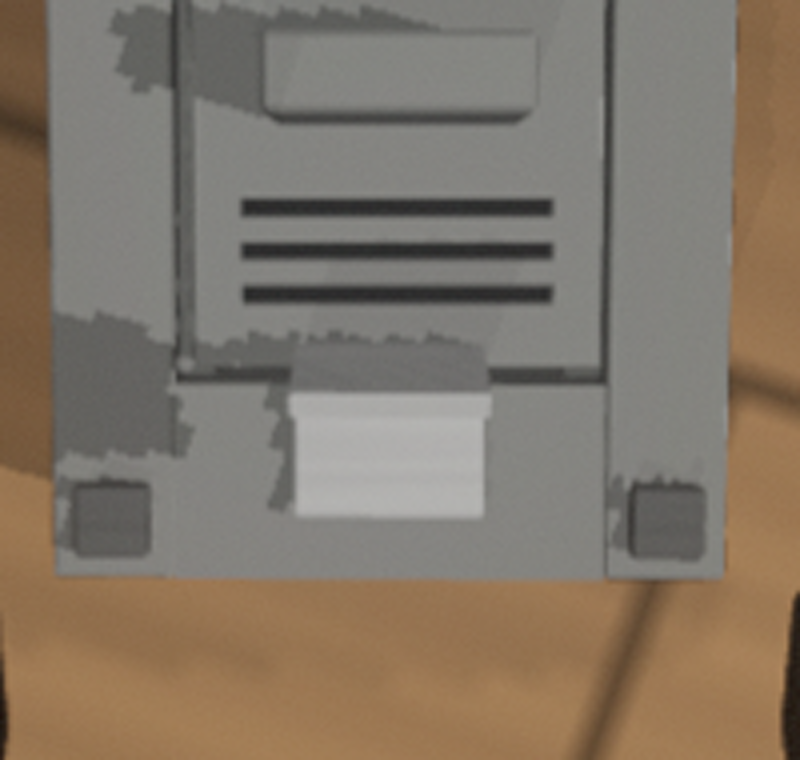

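Run:
```python
from h import *
s=ctrl.read_state();print(s['clock'],s['force'].round(1),s['width'])
d=grab('scene');print([(th,np.round(ctrl.boxes_of('scene',th)[0]['rect'])) for th in ('mug_mid','jar_mid','torch_mid','meter_mid')])
print(ctrl.finish_job())
```

```text
26.6 [-0.9 -0.1 -0.1] 85.34976547205086
[('mug_mid', array([363., 130., 395., 170.])), ('jar_mid', array([257., 255., 287., 291.])), ('torch_mid', array([262., 147., 282., 179.])), ('meter_mid', array([121., 199., 148., 242.]))]
the job is handed in; nothing more can be done
None
```

The cover is fitted: it lies flush in the bay, the catch is over its rear edge, and I handed the job in at about 26.7 s of the 64 s allowed. No verdict was reported.

**How it went:**
- I lifted the cover from the rack by the ends of its rib and let it down flat on the bench.
- I took it again by the rib, hooked the tongue under the lip at about 24° tilt, and pivoted it down. It seated with about 24 N on the rib.
- I then let go and backed off.

**Doubt along the way:** after release, two pictures seemed to show the catch about 4 mm back. I pressed the cover once more with closed fingers (about 18 N). A closer picture showed I had misread the catch's grey sloping front as part of the cover.

**Last checks:**
- **Catch:** its nose showed at row 342, where 341 is expected for fully forward.
- **Cover:** it sat about 1.5 mm to +y and 0.5 mm to +x of the seat, level as far as the picture shows. I did not measure its tilt after release.
- **Robot:** the gripper was open and clear of everything, with wrist force near zero.
- **Bystanders:** the jar, torch and meter stayed where they were, to within 2 to 3 pixels in the scene picture. The mug's box was narrower at its right edge, and an earlier top view found only its handle, probably because the arm was partly in front of it. The arm came nowhere near it.

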